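# Set up the form blocks on a basket maker's board

### The arm

A 6-joint arm with a two-finger parallel gripper is mounted at the origin on the work surface. World frame = base frame: x ahead of the robot, y to its left, z up, the work surface at z = 0. Lengths are in m, angles in rad, forces in N, time in s.
With the tool pointing down it reaches from about 0.35 to 0.875 m from the base axis. Payload 4.2 kg.
Tool frame: the origin (TCP) lies midway between the tips of the shut fingers; the grasp point (between the pads) lies 19 mm behind it; z points along the fingers, y is the line along which they close (so a half turn about z gives the same grasp; the last joint's range is limited). The gripper opens to 85 mm and grips with 20 to 120 N. Pads are 22 mm wide; open, the fingers measure 114 mm over their backs; the gripper's body (76 mm by 85 mm) begins 54 mm behind the grasp point. The pads swing forward as they close: fully open they stand 13 mm farther back than shut.
Start: joints at [-0.91, 0.385, 0.008, 0, -1.194, -0.259], TCP at [0.244, -0.575, 0.231] pointing down, gripper open.
Joint ranges: [-3.14, 3.14], [-1.21, 2.06], [-1.07, 1.41], [-3.16, 2.05], [-2.99, -0.16], [-3.1, 3.1]. Speed limits (rad/s): [2.79, 2.79, 3.14, 3.14, 3.14, 3.14].

### API

Orientations are given as a 3x3 rotation matrix whose columns are the frame's x, y, z axes.
In Python, from bench import telemetry, optics, order, models gives the robot as it stands.
- The arm moves only by the tool step_arm, never from a script. Its argument "targets" is a list of rows, each a list of 7 numbers: the finger opening in m, from 0 to 0.0854, then the shift along the tool's x, y, z in m, then the turn, a rotation vector about the tool's x, y, z in rad. A call has exactly 8 rows; each row is the pose to reach, as a shift and turn from the pose commanded when the call began, along the tool's axes at that moment; what a row does not reach only later rows make up. A row lasts 1/10 s, in which the tool goes at most 50 mm and 8.59 degrees, less where a joint would pass 70% of its speed; a pose out of reach is approached as far as the arm can. A call with a gripper value outside its range is refused whole. The fingers move at their own pace and stop on an object; "grip_force" is the grip in N (left out, the last holds). Time passes only in rows, so rows that repeat a pose let the fingers close, or fill a call up. It gives the time, the measured TCP pose, the force, the opening and the grip force at its end, in the units of the state.
- telemetry.get_obs(): the state, without advancing time (a new reading comes with each control period).
- optics.get_image(name): name is "scene" or "top" or "wrist"; returns a dict with "color" (400x640x3 uint8, red, green, blue), "fx", "fy", "cx", "cy" (pixels), "dist" ([k1, k2, p1, p2, k3] as OpenCV has them; the pictures are not rectified), "origin" and "rotation" of the camera in the world; the wrist camera has in their place "tool_from_camera" (4x4, takes a point from camera to tool coordinates, whose origin is the TCP and whose axes are the flange's). Camera axes: x right, y down, z forward; pixel columns grow to the right and rows downward; lengths in m; the calibration is good to about 2 mm. A picture is of the moment at which its call begins: read the wrist's pose just before it. There is no depth.
- order.close_job(): hands the job in; it is judged then, once.
Trained networks look in the newest picture that a camera, given by its name, has taken for a name from the list of things; names that differ only in an ending like _2 or _b are one class to them, and where a whole thing is asked for, a point or a joint stands for the part that bears it (a point fixed in the world has none). Each returns a list of dicts, best first, with "conf" (0 to 1); they miss things now and then, are a little off and sometimes report something else, mostly with a low value. They report only what shows in the picture. A call takes as long as a camera call.
- models.spot_in(camera, name): "location" ([column, row] in pixels, amid what is visible of it).
The state is a dict: "t": time; "joint_pos": joint angles; "joint_velocities": joint speeds; "tau": joint torques, N m; "tcp_pos": TCP position; "eef_rot": TCP orientation; "force": force on the tool from outside, world axes, zero at the start; "torque": the same for the moment, N m; "finger_gap": finger opening in m; "gripper_force": force on a finger pad.
Only numpy, scipy, OpenCV 4.12 (cv2) and the standard library are available. Lean on these libraries where they do the work, as an engineer would, in place of code of your own. Each camera call takes 0.05 s, during which the arm holds its last target. There are 200 camera calls.

### The job

Get the board ready for weaving: clear the wooden offcut off it into the scrap tray, set every form block on the board by sliding its tongue under the keeper bar fully home into a pocket of its own (any pocket), and lock each block with a pin from the stand dropped through its heel hole into the board, down to the flange. Only when all blocks are pinned, swing the red cam lever fully over, away from the robot; leave the other things on the bench where they are.

Things in the scene. Friction and masses are not known exactly. Their poses are not given: they have to be found in the camera images.
- board: fixed wooden board, 24 thick (its top is the lane floor), x -95..95, y -130..190. Origin at table level on the middle lane; x = sliding direction, away from the robot; y left. Lanes at y -80, 0, 80 lead to undercut pockets under an aluminium keeper bar (x 45..95, underside 13, top 21 above the floor). Each lane has a through hole 13 square centred at x -34.5, under the heel hole of a seated block
- pocket_r (a point): the right pocket: middle of its end stop at lane floor level (board x 75, y -80); axes as the board. Pocket 34 wide between wooden cheeks, 30 deep, open to -x. A fully home block has its tongue tip here and its origin 60 towards -x
- pocket_m (a point): the middle pocket: middle of its end stop at lane floor level (board x 75, y 0); axes as the board. Pocket 34 wide between wooden cheeks, 30 deep, open to -x. A fully home block has its tongue tip here and its origin 60 towards -x
- pocket_l (a point): the left pocket: middle of its end stop at lane floor level (board x 75, y 80); axes as the board. Pocket 34 wide between wooden cheeks, 30 deep, open to -x. A fully home block has its tongue tip here and its origin 60 towards -x
- cam (a joint): red cam lever on the board's left end, turning about the board's y axis: 0 = leaning towards the robot (-x), 1.0 = swung fully over to +x (its stop). It starts at 0 to 0.15, is stiff by friction only, stays where it is left; push its arm near the tip
- cam_tip (a point): tip of the cam lever's arm; centre of its red ball, 26 across; the arm is a 10 mm rod, 80 from pivot to ball; its pivot is at board x -10, y 165, 46 above the table, and halfway over (0.5) the arm stands straight up. The lever's housing reaches 59 above the table at most, 70 (x) by 50 (y)
- form_a: brown wooden form block. Origin: underside centre of its body (x -25..25, 36 wide in y, 46 high: grip it across y). Tongue to +x, at the bottom: x 25..60, 28 wide (last 11: 20), 10 thick. Heel to -x: x -25..-67, 36 wide, 12 thick, through hole 12 square at x -50. z up, 110 g. Two or three of the three blocks are present, upright on the table
- form_b: brown wooden form block. Origin: underside centre of its body (x -25..25, 36 wide in y, 46 high: grip it across y). Tongue to +x, at the bottom: x 25..60, 28 wide (last 11: 20), 10 thick. Heel to -x: x -25..-67, 36 wide, 12 thick, through hole 12 square at x -50. z up, 110 g. Two or three of the three blocks are present, upright on the table
- form_c: brown wooden form block. Origin: underside centre of its body (x -25..25, 36 wide in y, 46 high: grip it across y). Tongue to +x, at the bottom: x 25..60, 28 wide (last 11: 20), 10 thick. Heel to -x: x -25..-67, 36 wide, 12 thick, through hole 12 square at x -50. z up, 110 g. Two or three of the three blocks are present, upright on the table
- stand: green pin stand, fixed, 180 (x) by 40 (y) by 40 high, origin under its centre; four 11 mm square through holes in a row along its x at -66, -22, 22, 66
- pin_1: locking pin, upright in the stand at the start. Origin: centre of the underside of its flange, z up. Steel shank 9 in diameter reaching 34 below the origin with a tapered end; flange 20 in diameter, 4 thick; above it a red round grip 15 in diameter from 4 to 32 above the origin. 35 g. There are four, more than needed: any pin fits any block
- pin_2: locking pin, upright in the stand at the start. Origin: centre of the underside of its flange, z up. Steel shank 9 in diameter reaching 34 below the origin with a tapered end; flange 20 in diameter, 4 thick; above it a red round grip 15 in diameter from 4 to 32 above the origin. 35 g. There are four, more than needed: any pin fits any block
- pin_3: locking pin, upright in the stand at the start. Origin: centre of the underside of its flange, z up. Steel shank 9 in diameter reaching 34 below the origin with a tapered end; flange 20 in diameter, 4 thick; above it a red round grip 15 in diameter from 4 to 32 above the origin. 35 g. There are four, more than needed: any pin fits any block
- pin_4: locking pin, upright in the stand at the start. Origin: centre of the underside of its flange, z up. Steel shank 9 in diameter reaching 34 below the origin with a tapered end; flange 20 in diameter, 4 thick; above it a red round grip 15 in diameter from 4 to 32 above the origin. 35 g. There are four, more than needed: any pin fits any block
- tray: grey open scrap tray, fixed, 90 (x) by 130 (y) by 35 high, walls 4, floor 4; origin under its centre
- offcut: square wooden offcut 90 (its x) by 20 by 20, origin at its underside centre, left lying across the lanes on the board
- bottle: water bottle, 60 across, 170 tall, red cap; leave alone
- tape: roll of tan tape lying flat, 90 across, 30 high; leave alone
- knife: sheath knife, 150 long, 18 high; leave alone
- scissors: scissors with red handles, 170 long, 12 high; leave alone
- glue: white glue jar, 60 across, 90 tall; leave alone

How it is judged:
By the outcome, as a careful person would: the job done as asked, in the order asked, and still so for the second after the job is handed in, with the robot touching nothing.
Of form_a, form_b, form_c only 2 to 3 are there at a start; the rules pass over those that are not, and their reading is None.
At some moment in a run one of form_a, form_b, form_c may be knocked a few centimetres aside while the robot is not near it.
It also fails if it takes over 210 s, if anything falls off the work surface, if the arm or the gripper's body presses on something with over 40 N, if the wrist force passes 120 N, or if a joint passes its speed limit or range.

## Working session

There is one attempt and no reset: what is moved stays moved. The work goes in short steps, Python scripts to look and compute and a tool call to move; the robot and the scene stay as the last step left them, time stands still between calls to the robot, and variables do not carry over. Pictures are saved under pics/ and viewed, at most 14 in all, crops included, and the job is handed in when it is done.

Besides the shell and the picture viewer there is one more tool, called after "Call:" in YAML: its name, and indented under it one key for each argument. step_arm: Moves the arm, as the interface text tells. Its arguments: {"type":"object","properties":{"targets":{"type":"array","items":{"type":"array","items":{"type":"number"}}},"grip_force":{"type":"number"}},"required":["targets"]}

```bash
ls; mkdir -p pics; cat > h.py <<'E'
import numpy as np, cv2
from bench import telemetry, optics, order, models
def cam(name):
    o=telemetry.get_obs(); im=optics.get_image(name)
    K=np.array([[im['fx'],0,im['cx']],[0,im['fy'],im['cy']],[0,0,1.]])
    if 'origin' in im: o_,R=np.array(im['origin']),np.array(im['rotation'])
    else:
        T=np.array(im['tool_from_camera']); Rt=np.array(o['eef_rot'])
        R=Rt@T[:3,:3]; o_=np.array(o['tcp_pos'])+Rt@T[:3,3]
    return dict(im=im,K=K,d=np.array(im['dist'],float),o=o_,R=R)
def world(c,px,z):
    p=cv2.undistortPoints(np.array([[px]],float),c['K'],c['d'])[0,0]
    v=c['R']@np.array([p[0],p[1],1]); return c['o']+v*(z-c['o'][2])/v[2]
def pix(c,P):
    P=np.atleast_2d(np.array(P,float)); r=cv2.Rodrigues(c['R'].T)[0]
    return cv2.projectPoints(P,r,-c['R'].T@c['o'],c['K'],c['d'])[0][:,0]
def save(c,n): cv2.imwrite('pics/'+n+'.png',c['im']['color'][:,:,::-1])
E
python3 - <<'E'
from h import *
np.set_printoptions(precision=4,suppress=True)
for n in('top','scene'):
    c=cam(n); save(c,n+'0'); print(n,c['o'],c['R'].tolist(),c['K'][0,0])
    for t,z in [('board',.024),('form_a',.046),('stand',.04),('pin_1',.03+.04),('tray',.02),('offcut',.044),('cam_tip',.1),('bottle',.1),('tape',.03),('knife',.01),('scissors',.01),('glue',.09)]:
        for r in models.spot_in(n,t)[:6]: print(t,round(r['conf'],2),np.round(r['location']),world(c,r['location'],z)[:2])
o=telemetry.get_obs();print(o['eef_rot'],o['t'])
E
```

```text
pics
top [ 0.4224 -0.0164  1.4253] [[0.023680703901457035, -0.9986845802599658, 0.04547893373538506], [-0.9997104832194323, -0.023849962521659756, -0.003182613530474254], [0.004263097922925349, -0.04539040029225842, -0.9989602282160227]] 411.51686652524637
board 0.53 [233. 219.] [0.4463 0.285 ]
form_a 0.77 [232. 221.] [0.4375 0.283 ]
form_a 0.65 [397. 212.] [ 0.4812 -0.2695]
stand 0.74 [427. 216.] [ 0.4707 -0.3704]
tray 0.6 [303. 227.] [0.4251 0.0463]
offcut 0.58 [342. 177.] [ 0.5959 -0.0798]
cam_tip 0.62 [278. 171.] [0.604  0.1273]
cam_tip 0.56 [232. 221.] [0.4388 0.2732]
bottle 0.88 [441. 154.] [ 0.6724 -0.3981]
tape 0.76 [216. 135.] [0.7296 0.3523]
knife 0.61 [394. 145.] [ 0.7162 -0.2606]
knife 0.51 [443. 153.] [ 0.6916 -0.4302]
knife 0.37 [324. 164.] [ 0.6424 -0.0192]
scissors 0.77 [401. 278.] [ 0.2581 -0.2907]
glue 0.74 [221. 266.] [0.294  0.3038]
scene [ 1.1843 -0.0532  0.9406] [[0.09806132381001155, 0.77201595698904, -0.6279931042033222], [0.9951711666283967, -0.07878530114180995, 0.05854250964444819], [-0.004280874221939967, -0.6307013861395034, -0.7760138114992574]] 388.3705
[... 247 characters left out ...]
-0.0199]
stand 0.56 [189. 231.] [ 0.5346 -0.3676]
pin_1 0.41 [186. 196.] [ 0.4301 -0.3809]
pin_1 0.41 [176. 234.] [ 0.5625 -0.3898]
pin_1 0.35 [331. 194.] [0.4664 0.0414]
tray 0.95 [331. 194.] [0.4231 0.047 ]
offcut 0.55 [290. 242.] [ 0.6028 -0.0861]
bottle 0.87 [161. 269.] [ 0.6853 -0.4021]
tape 0.76 [451. 277.] [0.7421 0.3249]
knife 0.91 [225. 293.] [ 0.7186 -0.2616]
knife 0.71 [446. 203.] [0.4875 0.3952]
knife 0.53 [224. 219.] [ 0.4775 -0.2793]
knife 0.24 [408. 155.] [0.269  0.3286]
scissors 0.56 [234. 170.] [ 0.2815 -0.258 ]
scissors 0.22 [407. 152.] [0.2562 0.3269]
glue 0.78 [408. 152.] [0.3359 0.2983]
[[-0.9204 -0.391   0.    ]
 [-0.391   0.9204  0.    ]
 [-0.      0.     -1.    ]] 1.3
```

```bash
python3 - <<'E'
import cv2
a=cv2.imread('pics/top0.png')[110:310,185:465]; b=cv2.imread('pics/scene0.png')[120:320,130:490]
cv2.imwrite('pics/top0c.png',cv2.resize(a,None,fx=2.8,fy=2.8,interpolation=cv2.INTER_CUBIC))
cv2.imwrite('pics/scene0c.png',cv2.resize(b,None,fx=2.2,fy=2.2,interpolation=cv2.INTER_CUBIC))
E
```

```text
(no output)
```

View pics/top0c.png

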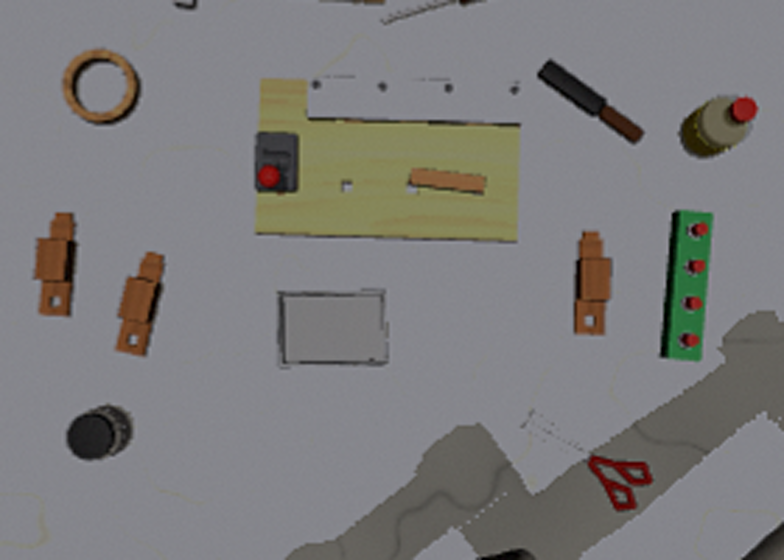

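View pics/scene0c.png

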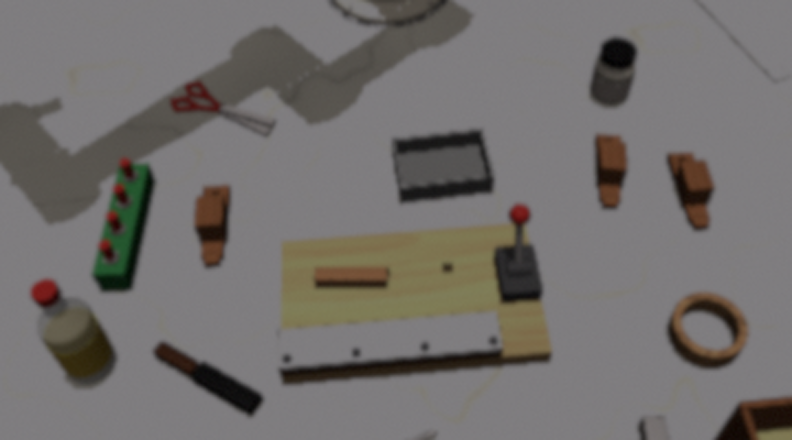

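The top view shows three blocks: two at left (crop px ~(55,262) and (140,300)) and one at right (593,282). The offcut lies over the right lane, the tray is near the robot, and the cam leans back. I'll compute coarse poses next.

```bash
python3 - <<'E'
from h import *
np.set_printoptions(precision=4,suppress=True)
c=cam('top'); img=c['im']['color']
u=lambda x,y:(x/2.8+185-.3,y/2.8+110-.3)
P={}
for n,p in dict(bTL=(262,80),bBL=(257,234),bBR=(518,241),lane_m=(346,186),off=(448,181)).items():
    P[n]=world(c,u(*p),.044 if n=='off' else .024)[:2]; print(n,P[n])
hsv=cv2.cvtColor(img,cv2.COLOR_RGB2HSV)
m=((hsv[...,0]<16)&(hsv[...,1]>110)&(hsv[...,2]>50)).astype('uint8')
n,l,s,ce=cv2.connectedComponentsWithStats(m)
for i in range(1,n):
    if s[i,4]>40:
        ys,xs=np.where(l==i); q=np.array([world(c,(x,y),.03)[:2] for x,y in zip(xs,ys)])
        r=cv2.minAreaRect(q.astype('float32')*1000); print(s[i],q.mean(0),r)
o=telemetry.get_obs(); print(o['joint_pos'],o['tcp_pos'])
im=cam('wrist')['im']; print(np.array(im['tool_from_camera']),im['fx'],im['cx'],im['cy'])
E
```

```text
bTL [0.7265 0.1391]
bBL [0.5372 0.1399]
bBR [ 0.5363 -0.1784]
lane_m [0.5986 0.033 ]
off [ 0.6051 -0.0904]
[ 133   28   96   65 2545] [0.9796 0.4628] ((986.5784912109375, 481.8033447265625), (216.1064453125, 321.9471740722656), 0.047296423465013504)
[158  38  49   6 256] [1.0545 0.4781] ((1055.0225830078125, 478.0331726074219), (17.454256057739258, 164.09405517578125), 1.7230321168899536)
[390  50  29  31 886] [ 0.9894 -0.2865] ((989.7723388671875, -287.1142272949219), (104.94705200195312, 96.46138000488281), 1.0415412187576294)
[532  50  28  37 409] [ 0.9728 -0.7896] ((976.31201171875, -788.2009887695312), (81.96666717529297, 131.375244140625), 69.02236938476562)
[350  98  26  11  95] [ 0.854  -0.1489] ((852.7445678710938, -147.50900268554688), (13.13371467590332, 92.50552368164062), 19.970258712768555)
[208 128  14  16  48] [0.7319 0.363 ] ((733.906494140625, 362.0814514160156), (20.200786590576172, 67.67330932617188), 52.28950500488281)
[209 144  19  10  54] [0.681 0.347] ((680.9392700195312, 344.919677734375), (64.46402740478516, 18.388532638549805), 68.13714599609375)
[447 145  
[... 688 characters left out ...]

[390 193  13  36 336] [ 0.4863 -0.2678] ((487.3270568847656, -269.70074462890625), (39.586524963378906, 120.75916290283203), 85.74732971191406)
[227 200  16  37 334] [0.4481 0.2792] ((450.73992919921875, 280.7298889160156), (40.33170700073242, 123.32061004638672), 81.11207580566406)
[395 273  23  19 164] [ 0.2521 -0.3059] ((246.29905700683594, -303.69281005859375), (76.11719512939453, 57.23216247558594), 84.30081939697266)
[-0.9104  0.3847  0.0079  0.     -1.194  -0.2587] [ 0.2444 -0.5752  0.2313]
[[ 0.0002 -0.9609 -0.2768  0.0697]
 [ 1.      0.0003 -0.0002 -0.0006]
 [ 0.0003 -0.2768  0.9609 -0.1439]
 [ 0.      0.      0.      1.    ]] 297.1192502133875 317.23824532713815 199.45345811873173
```

```bash
cat >> h.py <<'E'
def plan(p,yaw,o=None):
    "shift in tool axes and turn to world TCP p with tool y at angle yaw (deg, mod 180)"
    o=o or telemetry.get_obs(); R=np.array(o['eef_rot']); s=R.T@(np.array(p)-o['tcp_pos'])
    y0=np.degrees(np.arctan2(R[1,1],R[0,1])); d=(yaw-y0+90)%180-90
    from scipy.spatial.transform import Rotation as Ro
    a=np.radians(yaw-y0+ (d-(yaw-y0))); yw=np.radians(y0)+a
    G=np.array([[-np.sin(-yw+np.pi)*0,0,0]]*3); y=np.array([np.cos(yw),np.sin(yw),0]); z=np.array([0,0,-1.]); x=np.cross(y,z)
    G=np.c_[x,y,z]; rv=Ro.from_matrix(R.T@G).as_rotvec()
    print('shift',np.round(s,4),'turn',np.round(rv,4),'j1,j6',np.round([o['joint_pos'][0],o['joint_pos'][5]],2)); return s,rv
E
python3 -c "
from h import *
plan([.605,-.09,.2],174)"
```

```text
shift [-0.5216  0.3056  0.0313] turn [ 0.      0.     -1.0643] j1,j6 [-0.91 -0.26]
```

Call:
step_arm:
  targets:
    - [0.085, -0.522, 0.306, 0.031, 0, 0, -1.064]
    - [0.085, -0.522, 0.306, 0.031, 0, 0, -1.064]
    - [0.085, -0.522, 0.306, 0.031, 0, 0, -1.064]
    - [0.085, -0.522, 0.306, 0.031, 0, 0, -1.064]
    - [0.085, -0.522, 0.306, 0.031, 0, 0, -1.064]
    - [0.085, -0.522, 0.306, 0.031, 0, 0, -1.064]
    - [0.085, -0.522, 0.306, 0.031, 0, 0, -1.064]
    - [0.085, -0.522, 0.306, 0.031, 0, 0, -1.064]

```text
t: 2.2
tcp_pos: [0.4836, -0.2527, 0.2112]
eef_rot: [[-0.102, -0.995, 0.001], [-0.995, 0.102, -0.0], [0.0, -0.001, -1.0]]
force: [0.7, -1.1, -0.0]
finger_gap: 0.0848
gripper_force: 0.0
```

```bash
python3 -c "
from h import *
plan([.605,-.09,.2],174)"
```

```text
shift [-0.1742 -0.1042  0.0112] turn [-0.0009 -0.0002  0.0028] j1,j6 [-0.18  0.08]
```

Call:
step_arm:
  targets:
    - [0.085, -0.174, -0.104, 0.011, 0, 0, 0]
    - [0.085, -0.174, -0.104, 0.011, 0, 0, 0]
    - [0.085, -0.174, -0.104, 0.011, 0, 0, 0]
    - [0.085, -0.174, -0.104, 0.011, 0, 0, 0]
    - [0.085, -0.174, -0.104, 0.011, 0, 0, 0]
    - [0.085, -0.174, -0.104, 0.011, 0, 0, 0]
    - [0.085, -0.174, -0.104, 0.011, 0, 0, 0]
    - [0.085, -0.174, -0.104, 0.011, 0, 0, 0]

```text
t: 3.0
tcp_pos: [0.6036, -0.0935, 0.2001]
eef_rot: [[-0.106, -0.994, 0.0], [-0.994, 0.106, -0.0], [0.0, -0.0, -1.0]]
force: [-0.5, 0.5, 0.2]
finger_gap: 0.085
gripper_force: 0.0
```

```bash
python3 - <<'E'
from h import *
np.set_printoptions(precision=4,suppress=True)
c=cam('wrist'); save(c,'w1'); o=telemetry.get_obs(); print(o['tcp_pos'])
B=np.array([.632,-.0485,0])
for n,p in dict(bBL=(-.095,.19,.024),bBR=(-.095,-.13,.024),holeL=(-.0345,.08,.024),holeM=(-.0345,0,.024),keepR=(.045,-.13,.045),keepL=(.045,.11,.045)).items(): print(n,pix(c,B+p))
for t,z in [('offcut',.044),('cam_tip',.1)]:
    for r in models.spot_in('wrist',t)[:3]: print(t,r['conf'],r['location'],world(c,r['location'],z))
E
```

```text
[ 0.6037 -0.0935  0.2003]
bBL [[387.0208 348.9526]]
bBR [[374.2231  92.696 ]]
holeL [[333.8084 280.0736]]
holeM [[327.4665 218.436 ]]
keepR [[233.0823 107.5315]]
keepL [[270.313  317.9468]]
offcut 0.89 [311.9, 185.2] [ 0.61   -0.0937  0.044 ]
offcut 0.34 [180.9, 45.7] [ 0.7154 -0.2379  0.044 ]
cam_tip 0.21 [287.7, 216.2] [ 0.6315 -0.0815  0.1   ]
```

View pics/w1.png

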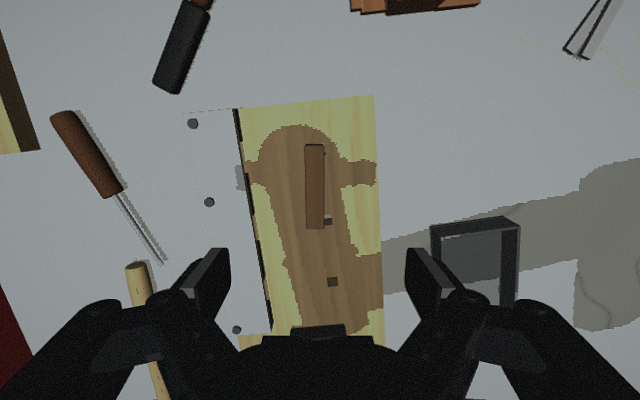

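Call:
step_arm:
  targets:
    - [0.05, 0, -0.004, 0.05, 0, 0, 0]
    - [0.05, 0, -0.004, 0.1, 0, 0, 0]
    - [0.05, 0, -0.004, 0.14, 0, 0, 0]
    - [0.05, 0, -0.004, 0.165, 0, 0, 0]
    - [0.05, 0, -0.004, 0.173, 0, 0, 0]
    - [0.05, 0, -0.004, 0.173, 0, 0, 0]
    - [0.0, 0, -0.004, 0.173, 0, 0, 0]
    - [0.0, 0, -0.004, 0.173, 0, 0, 0]
  grip_force: 40

```text
t: 3.95
tcp_pos: [0.6097, -0.0928, 0.029]
eef_rot: [[-0.105, -0.994, 0.004], [-0.995, 0.105, 0.0], [-0.001, -0.004, -1.0]]
force: [-0.5, 0.3, -0.7]
finger_gap: 0.0219
gripper_force: 0.0
```

Call:
step_arm:
  targets:
    - [0.0, 0, 0, 0, 0, 0, 0]
    - [0.0, 0, 0, 0, 0, 0, 0]
    - [0.0, 0, 0, 0, 0, 0, 0]
    - [0.0, 0, 0, -0.03, 0, 0, 0]
    - [0.0, 0, 0, -0.07, 0, 0, 0]
    - [0.0, 0, 0, -0.1, 0, 0, 0]
    - [0.0, 0, 0, -0.1, 0, 0, 0]
    - [0.0, 0, 0, -0.1, 0, 0, 0]

```text
t: 4.75
tcp_pos: [0.6083, -0.0926, 0.1278]
eef_rot: [[-0.105, -0.994, 0.002], [-0.994, 0.105, 0.001], [-0.001, -0.002, -1.0]]
force: [-0.4, 0.9, -1.4]
finger_gap: 0.0192
gripper_force: 41.1
```

```bash
python3 -c "
from h import *
np.set_printoptions(precision=4,suppress=True)
c=cam('wrist')
B=np.array([.632,-.0475,0])
# hole centroids
img=c['im']['color']; g=cv2.cvtColor(img,cv2.COLOR_RGB2GRAY); save(c,'w2')
for y in(-.08,0,.08):
    q=pix(c,B+[-.0345,y,.024])[0].astype(int); w=g[q[1]-14:q[1]+15,q[0]-14:q[0]+15]; print(y,q,w.min() if w.size else '')
plan([.425,.047,.13],180)
for r in models.spot_in('wrist','tray')[:1]: print(r, world(c,r['location'],.02))
"
```

```text
-0.08 [326 157] 39
0 [335 244] 5
0.08 [342 318] 3
shift [-0.1197  0.1962 -0.0033] turn [ 0.0009  0.0006 -0.1055] j1,j6 [ 0.11 -0.22]
{'location': [529.7, 286.2], 'conf': 0.84} [0.4133 0.0181 0.02  ]
```

Call:
step_arm:
  targets:
    - [0.0, -0.119, 0.196, -0.003, 0, 0, -0.105]
    - [0.0, -0.119, 0.196, -0.003, 0, 0, -0.105]
    - [0.0, -0.119, 0.196, -0.003, 0, 0, -0.105]
    - [0.0, -0.119, 0.196, -0.003, 0, 0, -0.105]
    - [0.0, -0.119, 0.196, -0.003, 0, 0, -0.105]
    - [0.0, -0.119, 0.196, 0.04, 0, 0, -0.105]
    - [0.0, -0.119, 0.196, 0.08, 0, 0, -0.105]
    - [0.0, -0.119, 0.196, 0.08, 0, 0, -0.105]

```text
t: 5.65
tcp_pos: [0.4212, 0.0443, 0.0424]
eef_rot: [[-0.0, -1.0, -0.012], [-1.0, 0.001, -0.006], [0.006, 0.012, -1.0]]
force: [-0.8, 0.1, -0.3]
finger_gap: 0.0188
gripper_force: 41.2
```

```bash
python3 -c "
from h import *
np.set_printoptions(precision=4,suppress=True)
plan([.425,.047,.016],180)
c=cam('top')
for r in models.spot_in('top','form_a')[:4]: print(r, world(c,r['location'],.03))
"
```

```text
shift [-0.0029 -0.0041  0.0264] turn [ 0.0124 -0.0057 -0.0005] j1,j6 [ 0.49 -0.49]
{'location': [232.4, 222.9], 'conf': 0.94} [0.4326 0.2852 0.03  ]
{'location': [395.5, 211.9], 'conf': 0.94} [ 0.483  -0.2663  0.03  ]
{'location': [207.3, 207.4], 'conf': 0.87} [0.4831 0.3718 0.03  ]
```

Call:
step_arm:
  targets:
    - [0.0, -0.001, -0.003, 0.015, 0, 0, 0]
    - [0.0, -0.001, -0.003, 0.024, 0, 0, 0]
    - [0.0, -0.001, -0.003, 0.024, 0, 0, 0]
    - [0.04, -0.001, -0.003, 0.024, 0, 0, 0]
    - [0.04, -0.001, -0.003, 0.024, 0, 0, 0]
    - [0.04, -0.001, -0.003, 0.024, 0, 0, 0]
    - [0.04, -0.001, -0.003, -0.02, 0, 0, 0]
    - [0.04, -0.001, -0.003, -0.06, 0, 0, 0]

```text
t: 6.55
tcp_pos: [0.4282, 0.0467, 0.1075]
eef_rot: [[0.0, -1.0, -0.003], [-1.0, -0.0, -0.002], [0.002, 0.003, -1.0]]
force: [1.1, 0.1, 0.5]
finger_gap: 0.0399
gripper_force: 0.0
```

```bash
python3 -c "
from h import *
np.set_printoptions(precision=4,suppress=True)
print(telemetry.get_obs()['tcp_pos'])
plan([.42,.285,.22],90.1)
"
```

```text
[0.4282 0.0467 0.1075]
shift [-0.2381  0.0085 -0.1129] turn [ 0.0008 -0.0034  1.5693] j1,j6 [ 0.49 -0.49]
```

Call:
step_arm:
  targets:
    - [0.08, -0.238, 0.008, -0.113, 0, 0, 1.57]
    - [0.08, -0.238, 0.008, -0.113, 0, 0, 1.57]
    - [0.08, -0.238, 0.008, -0.113, 0, 0, 1.57]
    - [0.08, -0.238, 0.008, -0.113, 0, 0, 1.57]
    - [0.08, -0.238, 0.008, -0.113, 0, 0, 1.57]
    - [0.08, -0.238, 0.008, -0.113, 0, 0, 1.57]
    - [0.08, -0.238, 0.008, -0.113, 0, 0, 1.57]
    - [0.08, -0.238, 0.008, -0.113, 0, 0, 1.57]

```text
t: 7.35
tcp_pos: [0.4205, 0.2862, 0.2204]
eef_rot: [[-0.917, -0.398, 0.0], [-0.398, 0.917, 0.001], [-0.001, 0.001, -1.0]]
force: [-0.1, -0.4, 0.2]
finger_gap: 0.0801
gripper_force: 0.0
```

```bash
cat >> h.py <<'E'
def model(x,y,a):
    "block outline points: top body corners (z46), heel hole centre"
    R=np.array([[np.cos(a),-np.sin(a)],[np.sin(a),np.cos(a)]])
    L=[(.06,-.01,.01),(.06,.01,.01),(-.067,.018,.012),(-.067,-.018,.012),(.025,.018,.046),(.025,-.018,.046),(-.025,.018,.046),(-.025,-.018,.046)]
    return np.array([[*(R@np.array(p[:2])+[x,y]),p[2]] for p in L])
E
python3 -c "
from h import *
np.set_printoptions(precision=4,suppress=True)
c=cam('wrist');save(c,'w3')
print(telemetry.get_obs()['tcp_pos'])
for r in models.spot_in('wrist','form_a')[:4]: print(r, world(c,r['location'],.03))
plan([.42,.285,.22],90.1)
"
```

```text
[0.4204 0.2856 0.2202]
{'location': [371.1, 258.0], 'conf': 0.92} [0.488  0.3879 0.03  ]
{'location': [308.3, 193.7], 'conf': 0.85} [0.443 0.284 0.03 ]
shift [ 0.0006 -0.      0.0001] turn [0.0002 0.0001 0.4134] j1,j6 [ 0.92 -2.07]
```

View pics/w3.png

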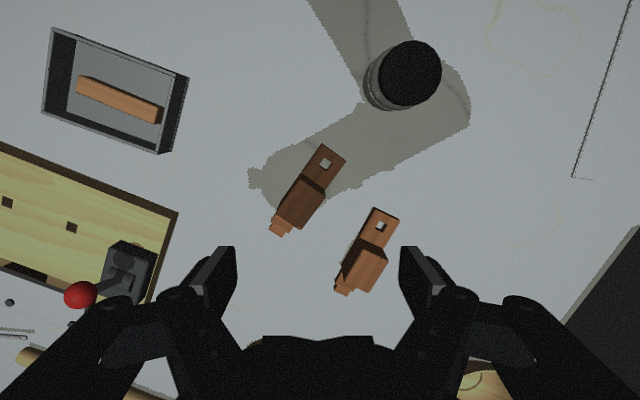

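```bash
cat >> h.py <<'E'
BOX=[(-.025,.025,.018,0,.046),(.025,.049,.014,0,.01),(.049,.06,.010,0,.01),(-.067,-.025,.018,0,.012)]
def sil(c,x,y,a,z0,S=4):
    m=np.zeros((400*S,640*S),np.uint8); ca,sa=np.cos(a),np.sin(a)
    def pr(pts):
        pts=np.array(pts); w=np.c_[x+ca*pts[:,0]-sa*pts[:,1],y+sa*pts[:,0]+ca*pts[:,1],z0+pts[:,2]]
        return np.round((pix(c,w)+.5)*S).astype(np.int32)
    def hole(): cv2.fillConvexPoly(m,pr([(-.056,-.006,.012),(-.044,-.006,.012),(-.044,.006,.012),(-.056,.006,.012)]),0)
    for b in BOX[::-1]:
        cv2.fillConvexPoly(m,cv2.convexHull(pr([(px,py,pz) for px in b[:2] for py in(-b[2],b[2]) for pz in b[3:]])),255)
        if b[0]<-.06: hole()
    return cv2.resize(m,(640,400),interpolation=cv2.INTER_AREA)/255.
def brown(c):
    h=cv2.cvtColor(c['im']['color'],cv2.COLOR_RGB2HSV)
    return ((h[...,0]<17)&(h[...,1]>100)&(h[...,2]>35)).astype(float)
def fit(c,x,y,a,z0=0.):
    "block origin and yaw from the brown silhouette"
    from scipy.optimize import minimize
    M=brown(c); q=pix(c,[x,y,z0+.02])[0]; W=np.zeros_like(M); cv2.circle(W,(int(q[0]),int(q[1])),int(c['K'][0,0]*.1/abs(c['o'][2])),1,-1); M=M*W
    f=lambda p:np.abs(sil(c,x+p[0]/1e3,y+p[1]/1e3,a+p[2]/50,z0)*W-M).sum()/M.sum()
    best=None
    for da in(-10,0,10):
        r=minimize(f,[0,0,da],method='Nelder-Mead',options=dict(initial_simplex=np.array([[0,0,da],[12,0,da],[0,12,da],[0,0,da+10]]),xatol=.1,fatol=1e-4))
        if best is None or r.fun<best.fun: best=r
    p=best.x; return np.array([x+p[0]/1e3,y+p[1]/1e3,np.degrees(a+p[2]/50)]),best.fun
E
cat > s.py <<'E'
from h import *
np.set_printoptions(precision=4,suppress=True)
c=cam('wrist')
for x,y,a in((.443,.284,-.25),(.488,.385,0)): print(fit(c,x,y,a))
E
python3 s.py
```

```text
(array([  0.4545,   0.2786, -12.147 ]), np.float64(0.2839870322133313))
(array([ 0.5004,  0.3839, -2.0095]), np.float64(0.4426630510360172))
```

```bash
python3 - <<'E'
s=open('h.py').read()
i=s.index("    M=brown(c); q="); j=s.index("    f=lambda p")
s=s[:i]+"""    M=brown(c); q=pix(c,[x,y,z0+.03])[0]; n,l,st,ce=cv2.connectedComponentsWithStats(cv2.morphologyEx(M,cv2.MORPH_CLOSE,np.ones((2,2))).astype(np.uint8))
    k=min((i for i in range(1,n) if st[i,4]>150),key=lambda i:np.hypot(*(ce[i]-q))); M=M*(l==k); W=1
"""+s[j:]
open('h.py','w').write(s)
s=open('s.py').read()+"""
    m=brown(c)
import sys
cv2.imwrite('pics/m.png',(m*255).astype(np.uint8)[130:310,240:420].repeat(2,0).repeat(2,1))
"""
open('s.py','w').write(s)
E
python3 s.py
```

```text
File "s.py", line 6
    m=brown(c)
IndentationError: unexpected indent
```

```bash
sed -i 's/^    m=brown/m=brown/' s.py; python3 s.py
```

```text
(array([  0.4549,   0.2796, -11.362 ]), np.float64(0.22509964641594343))
(array([ 0.5014,  0.3844, -2.3411]), np.float64(0.42792141987188426))
```

View pics/m.png

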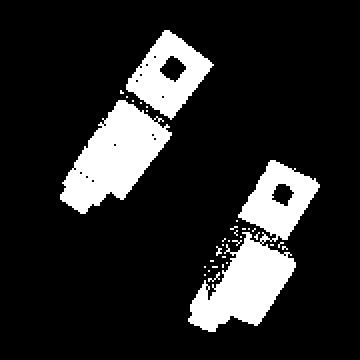

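```bash
sed -i "s/(h\[...,2\]>35)).astype(float)/(h[...,2]>14)).astype(float)/; s/np.ones((2,2))/np.ones((5,5))/; s/M=M\*(l==k); W=1/M=cv2.morphologyEx(M,cv2.MORPH_CLOSE,np.ones((3,3)))*(l==k); W=1/" h.py; python3 s.py
python3 -c "
from h import *
plan([.45,.28,.2],78)"
```

```text
(array([  0.4553,   0.2786, -11.863 ]), np.float64(0.07239754867219744))
(array([ 0.5004,  0.3834, -2.3326]), np.float64(0.0932438572576981))
shift [-0.0248 -0.0163  0.0199] turn [-0.     -0.      0.6262] j1,j6 [ 0.92 -2.07]
```

```bash
python3 -c "
from h import *
plan([.4553,.2786,.018],78.1)"
```

```text
shift [-0.0291 -0.0197  0.2019] turn [-0.     -0.      0.6245] j1,j6 [ 0.92 -2.07]
```

Call:
step_arm:
  targets:
    - [0.06, -0.029, -0.02, 0.02, 0, 0, 0.625]
    - [0.06, -0.029, -0.02, 0.05, 0, 0, 0.625]
    - [0.06, -0.029, -0.02, 0.08, 0, 0, 0.625]
    - [0.06, -0.029, -0.02, 0.11, 0, 0, 0.625]
    - [0.06, -0.029, -0.02, 0.14, 0, 0, 0.625]
    - [0.06, -0.029, -0.02, 0.175, 0, 0, 0.625]
    - [0.06, -0.029, -0.02, 0.2, 0, 0, 0.625]
    - [0.06, -0.029, -0.02, 0.202, 0, 0, 0.625]

```text
t: 8.4
tcp_pos: [0.4537, 0.2764, 0.0148]
eef_rot: [[-0.978, 0.208, -0.005], [0.208, 0.978, -0.005], [0.004, -0.006, -1.0]]
force: [-0.5, -0.8, 0.1]
finger_gap: 0.0598
gripper_force: 0.0
```

Call:
step_arm:
  targets:
    - [0.02, 0, 0, 0, 0, 0, 0]
    - [0.02, 0, 0, 0, 0, 0, 0]
    - [0.02, 0, 0, 0, 0, 0, 0]
    - [0.02, 0, 0, 0, 0, 0, 0]
    - [0.02, 0, 0, -0.02, 0, 0, 0]
    - [0.02, 0, 0, -0.06, 0, 0, 0]
    - [0.02, 0, 0, -0.1, 0, 0, 0]
    - [0.02, 0, 0, -0.1, 0, 0, 0]

```text
t: 9.2
tcp_pos: [0.4584, 0.2813, 0.1243]
eef_rot: [[-0.978, 0.207, 0.01], [0.208, 0.978, 0.009], [-0.008, 0.011, -1.0]]
force: [0.8, 0.8, -0.7]
finger_gap: 0.0357
gripper_force: 40.3
```

```bash
python3 -c "
from h import *
plan([.56,.03,.14],90)"
```

```text
shift [-0.1516 -0.2245 -0.017 ] turn [ 0.0101  0.0091 -0.209 ] j1,j6 [ 0.85 -2.63]
```

Call:
step_arm:
  targets:
    - [0.02, -0.09, -0.2, -0.01, 0, 0, -0.209]
    - [0.02, -0.165, -0.28, -0.01, 0, 0, -0.209]
    - [0.02, -0.165, -0.28, -0.01, 0, 0, -0.209]
    - [0.02, -0.165, -0.28, -0.01, 0, 0, -0.209]
    - [0.02, -0.165, -0.28, -0.01, 0, 0, -0.209]
    - [0.02, -0.165, -0.28, -0.01, 0, 0, -0.209]
    - [0.02, -0.165, -0.28, -0.01, 0, 0, -0.209]
    - [0.02, -0.165, -0.28, -0.01, 0, 0, -0.209]

```text
t: 10.0
tcp_pos: [0.5587, -0.033, 0.1275]
eef_rot: [[-1.0, 0.007, 0.0], [0.007, 1.0, -0.0], [-0.0, -0.0, -1.0]]
force: [-0.2, 0.3, -1.1]
finger_gap: 0.0355
gripper_force: 40.5
```

```bash
python3 -c "
from h import *
c=cam('wrist'); save(c,'w4'); np.save('w4.npy',np.r_[c['o'],c['R'].ravel()])
B=np.array([.632,-.0475,0])
for y in(-.08,0,.08): print(pix(c,B+[-.0345,y,.024]))
plan([.585,-.0475,.1],90)"
```

```text
[[213.4228243  239.45335553]]
[[301.87173136 239.01424649]]
[[390.56914625 238.4458519 ]]
shift [-0.0271 -0.0159  0.0274] turn [ 0.0002 -0.0006 -0.0053] j1,j6 [ 0.23 -1.81]
```

View pics/w4.png

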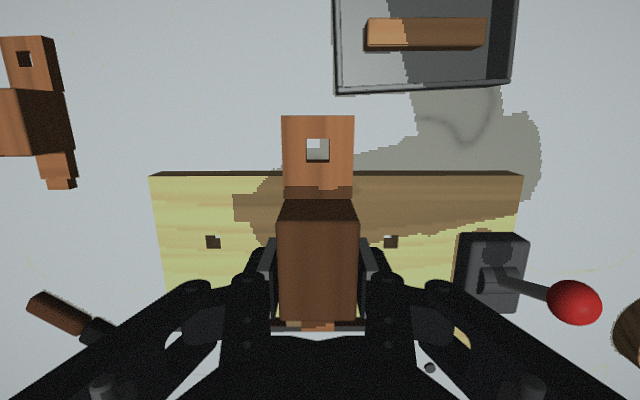

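```bash
cat >> h.py <<'E'
def hole(c,P,r=9,bright=False):
    "centroid pixel of the dark hole near world point P, back as world at the same z"
    P=np.array(P,float); g=cv2.cvtColor(c['im']['color'],cv2.COLOR_RGB2GRAY).astype(float); q=np.round(pix(c,P)[0]).astype(int)
    w=g[q[1]-r:q[1]+r+1,q[0]-r:q[0]+r+1]; w=255-w if bright else w
    t=(np.percentile(w,2)+np.percentile(w,80))/2; m=(w<t).astype(np.uint8)
    n,l,s,ce=cv2.connectedComponentsWithStats(m); k=min((i for i in range(1,n) if s[i,4]>8),key=lambda i:np.hypot(*(ce[i]-r)))
    px=ce[k]+q-r; return world(c,px,P[2]),px,s[k]
E
cat > s.py <<'E'
from h import *
np.set_printoptions(precision=4,suppress=True)
v=np.load('w4.npy'); c=cam('wrist'); c['im']['color']=cv2.imread('pics/w4.png')[:,:,::-1]; c['o']=v[:3]; c['R']=v[3:].reshape(3,3)
for y in(-.08,.08): print(hole(c,[.595,-.0475+y,.024],10))
t=[.5587,-.033,.1275]
print(pix(c,[[t[0]-.05,t[1],t[2]-.006],[t[0]-.067,t[1]-.018,t[2]-.006],[t[0]-.067,t[1]+.018,t[2]-.006],[t[0]-.025,t[1]-.018,t[2]+.028],[t[0]-.025,t[1]+.018,t[2]+.028]]))
E
python3 s.py
```

```text
(array([ 0.5995, -0.1287,  0.024 ]), array([212.2798, 241.4762]), array([  2,   8,  16,  13, 168], dtype=int32))
(array([0.6002, 0.0329, 0.024 ]), array([390.8286, 241.1571]), array([  3,   9,  14,  12, 140], dtype=int32))
[[317.3697 154.2485]
 [280.2717 119.6058]
 [354.0424 119.1136]
 [274.5851 225.3665]
 [360.9957 224.8454]]
```

Call:
step_arm:
  targets:
    - [0.02, -0.02, -0.015, 0, 0, 0, -0.005]
    - [0.02, -0.031, -0.015, 0.02, 0, 0, -0.005]
    - [0.02, -0.031, -0.015, 0.05, 0, 0, -0.005]
    - [0.02, -0.031, -0.015, 0.07, 0, 0, -0.005]
    - [0.02, -0.031, -0.015, 0.08, 0, 0, -0.005]
    - [0.02, -0.031, -0.015, 0.084, 0, 0, -0.005]
    - [0.02, -0.031, -0.015, 0.084, 0, 0, -0.005]
    - [0.02, -0.031, -0.015, 0.084, 0, 0, -0.005]

```text
t: 10.9
tcp_pos: [0.59, -0.0442, 0.045]
eef_rot: [[-1.0, -0.004, 0.002], [-0.004, 1.0, 0.0], [-0.002, 0.0, -1.0]]
force: [-0.4, -0.1, -1.0]
finger_gap: 0.0352
gripper_force: 40.4
```

```bash
python3 -c "
from h import *
o=telemetry.get_obs();print(o['force'])
plan([.651,-.0483,.0435],90)"
```

```text
[-0.41491552 -0.06317789 -0.96833146]
shift [-0.061  -0.0044  0.0016] turn [0.0003 0.0024 0.0044] j1,j6 [ 0.2  -1.77]
```

Call:
step_arm:
  targets:
    - [0.02, 0, -0.004, 0.001, 0, 0, 0.004]
    - [0.02, 0, -0.004, 0.001, 0, 0, 0.004]
    - [0.02, -0.012, -0.004, 0.001, 0, 0, 0.004]
    - [0.02, -0.024, -0.004, 0.001, 0, 0, 0.004]
    - [0.02, -0.036, -0.004, 0.001, 0, 0, 0.004]
    - [0.02, -0.046, -0.004, 0.001, 0, 0, 0.004]
    - [0.02, -0.052, -0.004, 0.001, 0, 0, 0.004]
    - [0.02, -0.056, -0.004, 0.001, 0, 0, 0.004]

```text
t: 11.7
tcp_pos: [0.6452, -0.049, 0.0433]
eef_rot: [[-1.0, 0.001, -0.001], [0.001, 1.0, -0.0], [0.001, -0.0, -1.0]]
force: [-3.7, -0.1, 4.9]
finger_gap: 0.0353
gripper_force: 41.1
```

```bash
python3 -c "
from h import *
o=telemetry.get_obs();print(o['force'])
plan([.651,-.0483,.0435],90)"
```

```text
[-3.72338174 -0.14919273  4.87908206]
shift [-0.0058  0.0007 -0.0002] turn [-0.0003 -0.0008 -0.0008] j1,j6 [ 0.17 -1.75]
```

Call:
step_arm:
  targets:
    - [0.02, -0.002, 0, -0.001, 0, 0, 0]
    - [0.02, -0.004, 0, -0.001, 0, 0, 0]
    - [0.02, -0.005, 0, -0.001, 0, 0, 0]
    - [0.02, -0.006, 0, -0.001, 0, 0, 0]
    - [0.02, -0.007, 0, -0.001, 0, 0, 0]
    - [0.02, -0.008, 0, -0.001, 0, 0, 0]
    - [0.02, -0.009, 0, -0.001, 0, 0, 0]
    - [0.02, -0.009, 0, -0.001, 0, 0, 0]

```text
t: 12.5
tcp_pos: [0.6508, -0.0486, 0.0437]
eef_rot: [[-1.0, 0.001, -0.008], [0.001, 1.0, -0.0], [0.008, -0.0, -1.0]]
force: [-8.6, 1.2, 5.9]
finger_gap: 0.0349
gripper_force: 41.3
```

Call:
step_arm:
  targets:
    - [0.02, -0.002, 0, 0, 0, 0, 0]
    - [0.02, -0.004, 0, 0, 0, 0, 0]
    - [0.02, -0.006, 0, 0, 0, 0, 0]
    - [0.02, -0.006, 0, 0, 0, 0, 0]
    - [0.055, -0.001, 0, 0, 0, 0, 0]
    - [0.055, 0.003, 0, 0, 0, 0, 0]
    - [0.055, 0.003, 0, 0, 0, 0, 0]
    - [0.055, 0.003, 0, -0.04, 0, 0, 0]

```text
t: 13.3
tcp_pos: [0.6476, -0.0489, 0.0782]
eef_rot: [[-1.0, 0.002, -0.012], [0.002, 1.0, -0.001], [0.012, -0.001, -1.0]]
force: [-0.7, -0.5, -0.2]
finger_gap: 0.0552
gripper_force: 0.0
```

Call:
step_arm:
  targets:
    - [0.055, 0.01, 0, -0.05, 0, 0, 0]
    - [0.055, 0.03, 0, -0.1, 0, 0, 0]
    - [0.055, 0.05, 0, -0.13, 0, 0, 0]
    - [0.055, 0.05, 0, -0.13, 0, 0, 0]
    - [0.055, 0.05, 0, -0.13, 0, 0, 0]
    - [0.055, 0.05, 0, -0.13, 0, 0, 0]
    - [0.055, 0.05, 0, -0.13, 0, 0, 0]
    - [0.055, 0.05, 0, -0.13, 0, 0, 0]

```text
t: 14.1
tcp_pos: [0.6011, -0.0487, 0.2122]
eef_rot: [[-1.0, 0.001, -0.003], [0.001, 1.0, -0.001], [0.003, -0.001, -1.0]]
force: [0.6, -0.5, 0.1]
finger_gap: 0.0549
gripper_force: 0.0
```

```bash
python3 -c "
from h import *
np.set_printoptions(precision=4,suppress=True)
c=cam('wrist'); save(c,'w5'); print(telemetry.get_obs()['tcp_pos'])
for y in(-.08,.08): print(hole(c,[.5998,-.048+y,.024],10)[:2])
print(fit(c,.649,-.048,0.,.024)); print(pix(c,[.599,-.048,.036]))
c=cam('top'); print(fit(c,.5004,.3834,-.04))
print(fit(c,.483,-.2663,0.))
plan([.48,.3834,.2],87.7)"
```

```text
[ 0.6012 -0.0487  0.2124]
(array([ 0.602 , -0.1271,  0.024 ]), array([249.0342, 178.6325]))
(array([0.6016, 0.0341, 0.024 ]), array([390.2468, 178.2597]))
(array([ 0.6484, -0.0492, -0.5669]), np.float64(0.20173993679612484))
[[318.3433 178.1505]]
(array([ 0.4998,  0.3842, -2.7378]), np.float64(0.15582254121807876))
(array([ 0.4932, -0.2694, -0.4621]), np.float64(0.16442736185383244))
shift [0.1215 0.432  0.0128] turn [-0.0004 -0.0018  0.0395] j1,j6 [ 0.19 -1.76]
```

View pics/w5.png

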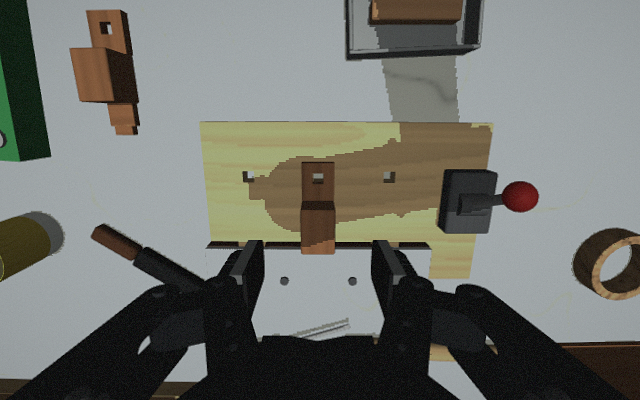

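Call:
step_arm:
  targets:
    - [0.06, 0.1, 0.431, 0, 0, 0, 0.042]
    - [0.06, 0.1, 0.431, 0, 0, 0, 0.042]
    - [0.06, 0.1, 0.431, 0, 0, 0, 0.042]
    - [0.06, 0.1, 0.431, 0, 0, 0, 0.042]
    - [0.06, 0.1, 0.431, 0, 0, 0, 0.042]
    - [0.06, 0.1, 0.431, 0, 0, 0, 0.042]
    - [0.06, 0.1, 0.431, 0, 0, 0, 0.042]
    - [0.06, 0.1, 0.431, 0.03, 0, 0, 0.042]

```text
t: 15.0
tcp_pos: [0.512, 0.3418, 0.2004]
eef_rot: [[-0.999, 0.042, 0.004], [0.042, 0.999, 0.003], [-0.004, 0.003, -1.0]]
force: [0.5, 0.6, -0.3]
finger_gap: 0.0598
gripper_force: 0.0
```

Call:
step_arm:
  targets:
    - [0.06, 0, 0, 0, 0, 0, 0]
    - [0.06, 0, 0, 0, 0, 0, 0]
    - [0.06, 0, 0, 0, 0, 0, 0]
    - [0.06, 0, 0, 0, 0, 0, 0]
    - [0.06, 0, 0, 0, 0, 0, 0]
    - [0.06, 0, 0, 0, 0, 0, 0]
    - [0.06, 0, 0, 0, 0, 0, 0]
    - [0.06, 0, 0, 0, 0, 0, 0]

```text
t: 15.8
tcp_pos: [0.5117, 0.3384, 0.1986]
eef_rot: [[-0.999, 0.043, 0.0], [0.043, 0.999, 0.0], [-0.0, 0.0, -1.0]]
force: [0.0, -0.4, -0.6]
finger_gap: 0.0601
gripper_force: 0.0
```

```bash
python3 -c "
from h import *
np.set_printoptions(precision=4,suppress=True)
c=cam('wrist'); print(telemetry.get_obs()['tcp_pos']); save(c,'w6')
f,e=fit(c,.5002,.3836,-.04); print(f,e)
plan([f[0],f[1],.018],90+f[2])"
```

```text
[0.5117 0.3385 0.1985]
[ 0.4999  0.3831 -3.0155] 0.06430725830280933
shift [0.0137 0.044  0.1805] turn [0.0001 0.0001 0.0097] j1,j6 [ 0.85 -2.46]
```

Call:
step_arm:
  targets:
    - [0.06, 0.014, 0.044, 0.03, 0, 0, 0.01]
    - [0.06, 0.014, 0.044, 0.07, 0, 0, 0.01]
    - [0.06, 0.014, 0.044, 0.11, 0, 0, 0.01]
    - [0.06, 0.014, 0.044, 0.15, 0, 0, 0.01]
    - [0.06, 0.014, 0.044, 0.175, 0, 0, 0.01]
    - [0.06, 0.014, 0.044, 0.181, 0, 0, 0.01]
    - [0.06, 0.014, 0.044, 0.181, 0, 0, 0.01]
    - [0.02, 0.014, 0.044, 0.181, 0, 0, 0.01]

```text
t: 16.65
tcp_pos: [0.5005, 0.3843, 0.0191]
eef_rot: [[-0.999, 0.052, 0.002], [0.052, 0.999, 0.002], [-0.002, 0.002, -1.0]]
force: [0.0, -0.6, 0.0]
finger_gap: 0.0467
gripper_force: 0.0
```

Call:
step_arm:
  targets:
    - [0.02, 0, 0, 0, 0, 0, 0]
    - [0.02, 0, 0, 0, 0, 0, 0]
    - [0.02, 0, 0, 0, 0, 0, 0]
    - [0.02, 0, 0, -0.03, 0, 0, 0]
    - [0.02, 0, 0, -0.07, 0, 0, 0]
    - [0.02, 0, 0, -0.12, 0, 0, 0]
    - [0.02, 0, 0, -0.16, 0, 0, 0]
    - [0.02, 0, 0, -0.16, 0, 0, 0]

```text
t: 17.45
tcp_pos: [0.5021, 0.3857, 0.1852]
eef_rot: [[-0.999, 0.052, 0.01], [0.052, 0.999, 0.01], [-0.01, 0.011, -1.0]]
force: [1.5, 0.3, -0.8]
finger_gap: 0.0352
gripper_force: 41.0
```

```bash
python3 -c "
from h import *
plan([.585,.032,.17],90)"
```

```text
shift [-0.1009 -0.349   0.0124] turn [ 0.0104  0.01   -0.0517] j1,j6 [ 0.91 -2.53]
```

Call:
step_arm:
  targets:
    - [0.02, -0.101, -0.349, 0, 0, 0, -0.052]
    - [0.02, -0.101, -0.349, 0, 0, 0, -0.052]
    - [0.02, -0.101, -0.349, 0, 0, 0, -0.052]
    - [0.02, -0.101, -0.349, 0, 0, 0, -0.052]
    - [0.02, -0.101, -0.349, 0, 0, 0, -0.052]
    - [0.02, -0.101, -0.349, 0, 0, 0, -0.052]
    - [0.02, -0.101, -0.349, 0, 0, 0, -0.052]
    - [0.02, -0.101, -0.349, 0, 0, 0, -0.052]

```text
t: 18.25
tcp_pos: [0.5814, 0.0251, 0.1764]
eef_rot: [[-1.0, 0.006, -0.002], [0.006, 1.0, -0.001], [0.002, -0.001, -1.0]]
force: [-0.1, 0.5, -2.1]
finger_gap: 0.0353
gripper_force: 41.0
```

Call:
step_arm:
  targets:
    - [0.02, 0, 0, 0, 0, 0, 0]
    - [0.02, 0, 0, 0.03, 0, 0, 0]
    - [0.02, 0, 0, 0.06, 0, 0, 0]
    - [0.02, 0, 0, 0.06, 0, 0, 0]
    - [0.02, 0, 0, 0.06, 0, 0, 0]
    - [0.02, 0, 0, 0.06, 0, 0, 0]
    - [0.02, 0, 0, 0.06, 0, 0, 0]
    - [0.02, 0, 0, 0.06, 0, 0, 0]

```text
t: 19.05
tcp_pos: [0.5826, 0.0298, 0.1187]
eef_rot: [[-1.0, 0.0, 0.002], [0.0, 1.0, 0.001], [-0.002, 0.001, -1.0]]
force: [0.3, -0.1, -1.0]
finger_gap: 0.0353
gripper_force: 40.9
```

```bash
cat > held.py <<'E'
from h import *
np.set_printoptions(precision=4,suppress=True)
import sys
c=cam('wrist'); save(c,sys.argv[1]); t=np.array(telemetry.get_obs()['tcp_pos']); print(t)
R=np.array(telemetry.get_obs()['eef_rot']); a=np.arctan2(R[1,1],R[0,1])-np.pi/2; ca,sa=np.cos(a),np.sin(a)
g=lambda p:t+[ca*p[0]-sa*p[1],sa*p[0]+ca*p[1],p[2]]
# heel hole is bright or dark: fit heel edges by brown mask
m=brown(c); P=pix(c,[g((-.067,0,-.006)),g((-.045,-.018,-.006)),g((-.045,.018,-.006))]); print('pred heel end, right side, left side',P)
cc=int(P[0,0]); col=m[:,cc-20:cc+20].mean(1); r0=int(P[0,1]); k=[i for i in range(max(r0-25,0),r0+25) if col[i]>.5 and col[max(i-1,0)]<=.5]; print('end rows',k)
rr=int(P[1,1]); row=m[rr-3:rr+4].mean(0)>.5; xs=np.where(row[cc-60:cc+60])[0]+cc-60; print('sides',xs.min(),xs.max()+1)
E
python3 held.py w7; python3 -c "
from h import *
plan([.59,.032,.0435],90)"
```

```text
[0.5824 0.0296 0.1184]
pred heel end, right side, left side [[317.7908 118.8609]
 [282.3279 163.6312]
 [353.1615 163.6561]]
end rows [118]
sides 283 353
shift [-0.0074  0.0023  0.075 ] turn [ 0.0005  0.0018 -0.0004] j1,j6 [ 0.33 -1.9 ]
```

Call:
step_arm:
  targets:
    - [0.02, -0.007, 0.002, 0.02, 0, 0, 0]
    - [0.02, -0.007, 0.002, 0.05, 0, 0, 0]
    - [0.02, -0.007, 0.002, 0.07, 0, 0, 0]
    - [0.02, -0.007, 0.002, 0.0745, 0, 0, 0]
    - [0.02, -0.007, 0.002, 0.0745, 0, 0, 0]
    - [0.02, -0.015, 0.002, 0.0745, 0, 0, 0]
    - [0.02, -0.025, 0.002, 0.0745, 0, 0, 0]
    - [0.02, -0.035, 0.002, 0.0745, 0, 0, 0]

```text
t: 19.9
tcp_pos: [0.6181, 0.0313, 0.0433]
eef_rot: [[-1.0, 0.001, 0.0], [0.001, 1.0, -0.0], [-0.0, -0.0, -1.0]]
force: [-1.2, 0.0, 1.3]
finger_gap: 0.0352
gripper_force: 41.8
```

```bash
python3 -c "
from h import *
o=telemetry.get_obs();print(o['force'])
plan([.649,.032,.0435],90)"
```

```text
[-1.21470918  0.03880407  1.33736193]
shift [-0.0309  0.0007 -0.0002] turn [-0.0001  0.0002 -0.0005] j1,j6 [ 0.31 -1.88]
```

Call:
step_arm:
  targets:
    - [0.02, -0.008, 0.001, 0, 0, 0, 0]
    - [0.02, -0.016, 0.001, 0, 0, 0, 0]
    - [0.02, -0.022, 0.001, 0, 0, 0, 0]
    - [0.02, -0.027, 0.001, 0, 0, 0, 0]
    - [0.02, -0.031, 0.001, 0, 0, 0, 0]
    - [0.02, -0.034, 0.001, 0, 0, 0, 0]
    - [0.02, -0.037, 0.001, 0, 0, 0, 0]
    - [0.02, -0.039, 0.001, 0, 0, 0, 0]

```text
t: 20.7
tcp_pos: [0.6498, 0.0322, 0.0435]
eef_rot: [[-1.0, 0.001, -0.015], [0.001, 1.0, -0.002], [0.015, -0.002, -1.0]]
force: [-23.0, 4.9, 19.8]
finger_gap: 0.0352
gripper_force: 44.2
```

```bash
python3 -c "
from h import *
o=telemetry.get_obs();print(o['force'])
plan([.649,.032,.0435],90)"
```

```text
[-22.97454844   4.89868412  19.82928166]
shift [ 0.0008 -0.0002  0.    ] turn [-0.0016 -0.0147 -0.0011] j1,j6 [ 0.3  -1.87]
```

Call:
step_arm:
  targets:
    - [0.055, 0, 0, 0, 0, 0, 0]
    - [0.055, 0.006, 0, 0, 0, 0, 0]
    - [0.055, 0.006, 0, 0, 0, 0, 0]
    - [0.055, 0.006, 0, -0.03, 0, 0, 0]
    - [0.055, 0.006, 0, -0.07, 0, 0, 0]
    - [0.055, 0.03, 0, -0.11, 0, 0, 0]
    - [0.055, 0.05, 0, -0.15, 0, 0, 0]
    - [0.055, 0.05, 0, -0.15, 0, 0, 0]

```text
t: 21.5
tcp_pos: [0.6082, 0.0328, 0.2001]
eef_rot: [[-1.0, -0.001, 0.013], [-0.001, 1.0, 0.002], [-0.013, 0.002, -1.0]]
force: [1.2, 0.5, 0.1]
finger_gap: 0.0549
gripper_force: 0.0
```

```bash
python3 -c "
from h import *
np.set_printoptions(precision=4,suppress=True)
c=cam('wrist'); save(c,'w8')
for y in (-.08,.0,.08): print(fit(c,.649,-.048+y,0.,.024) if y>-.01 else hole(c,[.5998,-.048+y,.024],10)[:2])
plan([.493,-.269,.2],90)"
```

```text
(array([ 0.5994, -0.1289,  0.024 ]), array([169.256, 169.712]))
(array([ 0.6489, -0.0495, -0.8323]), np.float64(0.6063241457057466))
(array([0.6487, 0.0319, 0.0349]), np.float64(0.6048372845394692))
shift [ 0.1144 -0.3018 -0.0047] turn [ 0.0022  0.0083 -0.    ] j1,j6 [ 0.32 -1.89]
```

Call:
step_arm:
  targets:
    - [0.06, 0.1, -0.28, 0, 0, 0, 0]
    - [0.06, 0.1, -0.28, 0, 0, 0, 0]
    - [0.06, 0.1, -0.28, 0, 0, 0, 0]
    - [0.06, 0.1, -0.28, 0, 0, 0, 0]
    - [0.06, 0.1, -0.28, 0, 0, 0, 0]
    - [0.06, 0.1, -0.28, 0, 0, 0, 0]
    - [0.06, 0.1, -0.28, 0, 0, 0, 0]
    - [0.06, 0.1, -0.28, 0, 0, 0, 0]

```text
t: 22.35
tcp_pos: [0.5053, -0.2487, 0.1915]
eef_rot: [[-1.0, 0.004, -0.002], [0.004, 1.0, 0.001], [0.002, 0.001, -1.0]]
force: [0.8, -0.1, -0.6]
finger_gap: 0.0602
gripper_force: 0.0
```

```bash
python3 -c "
from h import *
np.set_printoptions(precision=4,suppress=True)
c=cam('wrist'); print(telemetry.get_obs()['tcp_pos']); save(c,'w9')
f,e=fit(c,.493,-.269,0.); print(f,e)
plan([f[0],f[1],.018],90+f[2])"
```

```text
[ 0.5058 -0.2477  0.1918]
[ 0.493  -0.2707  0.0257] 0.046674203881665724
shift [ 0.0125 -0.0231  0.1738] turn [ 0.0005 -0.0013 -0.0021] j1,j6 [-0.17 -1.4 ]
```

Call:
step_arm:
  targets:
    - [0.06, 0.012, -0.023, 0.03, 0, 0, -0.002]
    - [0.06, 0.012, -0.023, 0.07, 0, 0, -0.002]
    - [0.06, 0.012, -0.023, 0.11, 0, 0, -0.002]
    - [0.06, 0.012, -0.023, 0.15, 0, 0, -0.002]
    - [0.06, 0.012, -0.023, 0.17, 0, 0, -0.002]
    - [0.06, 0.012, -0.023, 0.174, 0, 0, -0.002]
    - [0.06, 0.012, -0.023, 0.174, 0, 0, -0.002]
    - [0.02, 0.012, -0.023, 0.174, 0, 0, -0.002]

```text
t: 23.2
tcp_pos: [0.4954, -0.2703, 0.0202]
eef_rot: [[-1.0, -0.003, 0.003], [-0.003, 1.0, -0.001], [-0.003, -0.001, -1.0]]
force: [0.4, 0.8, 1.1]
finger_gap: 0.0467
gripper_force: 0.0
```

Call:
step_arm:
  targets:
    - [0.02, 0, 0, 0, 0, 0, 0]
    - [0.02, 0, 0, 0, 0, 0, 0]
    - [0.02, 0, 0, 0, 0, 0, 0]
    - [0.02, 0, 0, -0.03, 0, 0, 0]
    - [0.02, 0, 0, -0.07, 0, 0, 0]
    - [0.02, -0.02, 0.05, -0.1, 0, 0, 0]
    - [0.02, -0.05, 0.09, -0.1, 0, 0, 0]
    - [0.02, -0.07, 0.12, -0.1, 0, 0, 0]

```text
t: 24.0
tcp_pos: [0.5647, -0.1494, 0.121]
eef_rot: [[-1.0, -0.0, 0.004], [-0.0, 1.0, 0.0], [-0.004, 0.0, -1.0]]
force: [1.5, -0.6, -0.9]
finger_gap: 0.0355
gripper_force: 40.8
```

Call:
step_arm:
  targets:
    - [0.02, -0.015, 0.02, 0, 0, 0, 0]
    - [0.02, -0.015, 0.02, 0, 0, 0, 0]
    - [0.02, -0.015, 0.02, 0, 0, 0, 0]
    - [0.02, -0.015, 0.02, 0, 0, 0, 0]
    - [0.02, -0.015, 0.02, 0, 0, 0, 0]
    - [0.02, -0.015, 0.02, 0, 0, 0, 0]
    - [0.02, -0.015, 0.02, 0, 0, 0, 0]
    - [0.02, -0.015, 0.02, 0, 0, 0, 0]

```text
t: 24.8
tcp_pos: [0.5784, -0.1308, 0.119]
eef_rot: [[-1.0, -0.001, 0.0], [-0.001, 1.0, 0.0], [-0.0, 0.0, -1.0]]
force: [-0.1, 0.2, -0.9]
finger_gap: 0.0351
gripper_force: 40.8
```

```bash
python3 held.py w10; python3 -c "
from h import *
plan([.589,-.128,.0435],90)"
```

```text
[ 0.5785 -0.1307  0.1189]
pred heel end, right side, left side [[318.3461 119.4518]
 [282.8688 164.2319]
 [353.7326 164.2337]]
end rows [115]
sides 283 353
shift [-0.0105  0.0027  0.0754] turn [0.    0.    0.001] j1,j6 [ 0.05 -1.62]
```

Call:
step_arm:
  targets:
    - [0.02, -0.01, 0.002, 0.02, 0, 0, 0.001]
    - [0.02, -0.01, 0.002, 0.05, 0, 0, 0.001]
    - [0.02, -0.01, 0.002, 0.07, 0, 0, 0.001]
    - [0.02, -0.01, 0.002, 0.075, 0, 0, 0.001]
    - [0.02, -0.01, 0.002, 0.075, 0, 0, 0.001]
    - [0.02, -0.018, 0.002, 0.075, 0, 0, 0.001]
    - [0.02, -0.028, 0.002, 0.075, 0, 0, 0.001]
    - [0.02, -0.038, 0.002, 0.075, 0, 0, 0.001]

```text
t: 25.65
tcp_pos: [0.6174, -0.1286, 0.0443]
eef_rot: [[-1.0, -0.001, -0.001], [-0.001, 1.0, -0.0], [0.001, -0.0, -1.0]]
force: [-1.8, 0.4, 3.6]
finger_gap: 0.0355
gripper_force: 42.0
```

```bash
python3 -c "
from h import *
o=telemetry.get_obs();print(o['force'])
plan([.651,-.1285,.0435],90)"
```

```text
[-1.79729838  0.44575387  3.58825182]
shift [-0.0336  0.0001  0.0008] turn [-0.0004 -0.0006  0.0005] j1,j6 [ 0.05 -1.62]
```

Call:
step_arm:
  targets:
    - [0.02, -0.008, 0, 0, 0, 0, 0]
    - [0.02, -0.016, 0, 0, 0, 0, 0]
    - [0.02, -0.023, 0, 0, 0, 0, 0]
    - [0.02, -0.029, 0, 0, 0, 0, 0]
    - [0.02, -0.033, 0, 0, 0, 0, 0]
    - [0.02, -0.036, 0, 0, 0, 0, 0]
    - [0.02, -0.039, 0, 0, 0, 0, 0]
    - [0.02, -0.041, 0, 0, 0, 0, 0]

```text
t: 26.45
tcp_pos: [0.6509, -0.1286, 0.0445]
eef_rot: [[-1.0, 0.001, -0.017], [0.001, 1.0, 0.0], [0.017, 0.0, -1.0]]
force: [-22.5, 3.9, 20.4]
finger_gap: 0.035
gripper_force: 44.0
```

```bash
python3 -c "
from h import *
np.set_printoptions(precision=4,suppress=True)
o=telemetry.get_obs();print(o['force'],o['tcp_pos'])
c=cam('scene')
for r in models.spot_in('scene','pin_1')[:5]+models.spot_in('scene','stand')[:2]: print(r,world(c,r['location'],.058))
c=cam('top')
for r in models.spot_in('top','pin_1')[:5]: print(r,world(c,r['location'],.058))
for r in models.spot_in('top','stand')[:1]: print(r,world(c,r['location'],.04))
"
```

```text
[-22.4784   3.8611  20.37  ] [ 0.6509 -0.1286  0.0445]
{'location': [180.0, 233.5], 'conf': 0.58} [ 0.5526 -0.3846  0.058 ]
{'location': [185.6, 209.7], 'conf': 0.49} [ 0.4705 -0.3793  0.058 ]
{'location': [428.8, 215.8], 'conf': 0.76} [ 0.4722 -0.3767  0.04  ]
```

Call:
step_arm:
  targets:
    - [0.055, 0, 0, 0, 0, 0, 0]
    - [0.055, 0.008, 0, 0, 0, 0, 0]
    - [0.055, 0.008, 0, 0, 0, 0, 0]
    - [0.055, 0.008, 0, -0.03, 0, 0, 0]
    - [0.055, 0.008, 0, -0.07, 0, 0, 0]
    - [0.055, 0.03, 0.02, -0.11, 0, 0, 0]
    - [0.055, 0.05, 0.04, -0.15, 0, 0, 0]
    - [0.055, 0.06, 0.06, -0.16, 0, 0, 0]

```text
t: 27.55
tcp_pos: [0.5995, -0.0679, 0.2095]
eef_rot: [[-1.0, -0.001, 0.01], [-0.001, 1.0, 0.0], [-0.01, 0.0, -1.0]]
force: [-0.2, 0.5, 0.1]
finger_gap: 0.0549
gripper_force: 0.0
```

```bash
python3 -c "
from h import *
np.set_printoptions(precision=4,suppress=True)
c=cam('wrist'); save(c,'w11')
for y in (-.08,.0,.08): print(fit(c,.649,-.048+y,0.,.024),pix(c,[.599,-.048+y,.036]))
c=cam('top');u=lambda x,y:(x/2.8+185-.3,y/2.8+110-.3)
for p in ((701,229),(697,266),(693,303),(690,340)): print(world(c,u(*p),.07))
plan([.49,-.35,.22],90)"
```

```text
(array([ 0.6484, -0.1297, -0.8365]), np.float64(0.6428762313166154)) [[262.4377 178.069 ]]
(array([ 0.6484, -0.0489, -0.2986]), np.float64(0.5719548802088189)) [[335.8669 178.1211]]
(array([0.6488, 0.0322, 0.224 ]), np.float64(0.17486369618349312)) [[409.1561 178.2203]]
[ 0.5519 -0.3886  0.07  ]
[ 0.5081 -0.3844  0.07  ]
[ 0.4644 -0.3802  0.07  ]
[ 0.4208 -0.3772  0.07  ]
shift [ 0.1093 -0.2832 -0.0138] turn [0.0011 0.0069 0.0031] j1,j6 [ 0.16 -1.73]
```

View pics/w11.png

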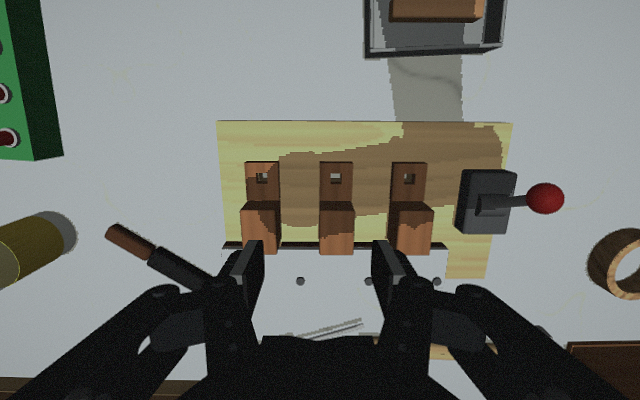

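Call:
step_arm:
  targets:
    - [0.055, 0.144, -0.312, 0.01, 0, 0, 0.003]
    - [0.055, 0.144, -0.312, 0.01, 0, 0, 0.003]
    - [0.055, 0.144, -0.312, 0.01, 0, 0, 0.003]
    - [0.055, 0.144, -0.312, 0.01, 0, 0, 0.003]
    - [0.055, 0.144, -0.312, 0.01, 0, 0, 0.003]
    - [0.055, 0.144, -0.312, 0.01, 0, 0, 0.003]
    - [0.055, 0.144, -0.312, 0.01, 0, 0, 0.003]
    - [0.055, 0.144, -0.312, 0.01, 0, 0, 0.003]

```text
t: 28.45
tcp_pos: [0.4511, -0.3848, 0.1919]
eef_rot: [[-1.0, 0.009, -0.002], [0.009, 1.0, 0.001], [0.002, 0.001, -1.0]]
force: [-0.1, 0.7, -0.5]
finger_gap: 0.055
gripper_force: 0.0
```

```bash
cat > pins.py <<'E'
from h import *
import sys
np.set_printoptions(precision=4,suppress=True)
c=cam('wrist'); save(c,sys.argv[1]); print(telemetry.get_obs()['tcp_pos'])
h=cv2.cvtColor(c['im']['color'],cv2.COLOR_RGB2HSV); m=(((h[...,0]<8)|(h[...,0]>172))&(h[...,1]>140)&(h[...,2]>30)).astype(np.uint8)
n,l,s,ce=cv2.connectedComponentsWithStats(m)
for i in range(1,n):
    if s[i,4]>60: print(s[i],ce[i],world(c,ce[i],.062))
for r in models.spot_in('wrist','pin_1')[:5]: print(r)
E
python3 pins.py w12
```

```text
[ 0.4522 -0.383   0.1921]
[410   0  21   5  67] [422.2687   1.4776] [ 0.2936 -0.2983  0.062 ]
[315 150  15  20 235] [321.817  159.6511] [ 0.422  -0.3806  0.062 ]
[312 194  15  22 263] [318.8175 204.9316] [ 0.4657 -0.3837  0.062 ]
[309 235  15  23 268] [315.9776 246.5858] [ 0.5095 -0.3869  0.062 ]
[307 272  14  25 278] [313.3993 284.5324] [ 0.5527 -0.3901  0.062 ]
{'location': [321.6, 157.0], 'conf': 0.88}
{'location': [316.2, 240.1], 'conf': 0.81}
{'location': [319.6, 202.9], 'conf': 0.64}
{'location': [315.3, 281.4], 'conf': 0.59}
```

View pics/w12.png

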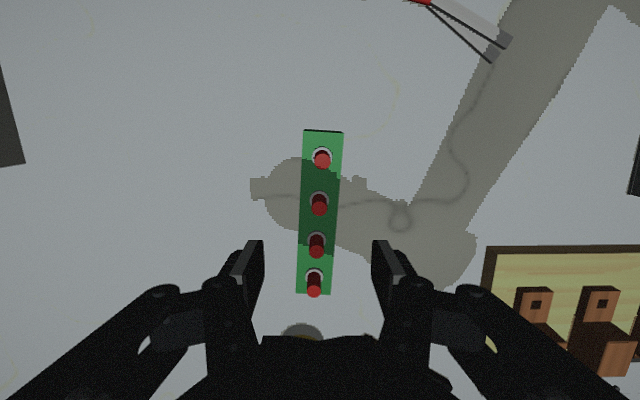

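Call:
step_arm:
  targets:
    - [0.05, -0.014, -0.001, 0.03, 0, 0, 0]
    - [0.05, -0.014, -0.001, 0.07, 0, 0, 0]
    - [0.05, -0.014, -0.001, 0.11, 0, 0, 0]
    - [0.05, -0.014, -0.001, 0.135, 0, 0, 0]
    - [0.05, -0.014, -0.001, 0.142, 0, 0, 0]
    - [0.05, -0.014, -0.001, 0.144, 0, 0, 0]
    - [0.05, -0.014, -0.001, 0.144, 0, 0, 0]
    - [0.03, -0.014, -0.001, 0.144, 0, 0, 0]

```text
t: 29.35
tcp_pos: [0.469, -0.3818, 0.0517]
eef_rot: [[-1.0, 0.002, 0.003], [0.002, 1.0, -0.002], [-0.003, -0.002, -1.0]]
force: [1.3, -0.8, -0.8]
finger_gap: 0.0366
gripper_force: 0.0
```

```bash
python3 pins.py w13
```

```text
[ 0.4688 -0.3818  0.0516]
[ 304  146   34   40 1067] [320.5876 166.2118] [ 0.4223 -0.3807  0.062 ]
[ 299  228   31   50 1229] [314.0456 253.8047] [ 0.466  -0.3838  0.062 ]
[295 299  27  42 922] [308.974  320.4382] [ 0.5051 -0.3867  0.062 ]
{'location': [318.0, 159.7], 'conf': 0.86}
{'location': [312.4, 311.2], 'conf': 0.86}
{'location': [314.0, 246.1], 'conf': 0.71}
{'location': [609.9, 341.8], 'conf': 0.5}
```

View pics/w13.png

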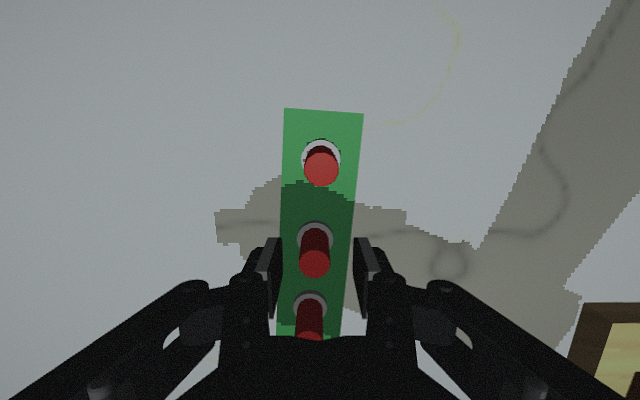

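Call:
step_arm:
  targets:
    - [0.03, 0.002, -0.002, 0.004, 0, 0, 0]
    - [0.03, 0.002, -0.002, 0.004, 0, 0, 0]
    - [0.03, 0.002, -0.002, 0.004, 0, 0, 0]
    - [0.005, 0.002, -0.002, 0.004, 0, 0, 0]
    - [0.005, 0.002, -0.002, 0.004, 0, 0, 0]
    - [0.005, 0.002, -0.002, 0.004, 0, 0, 0]
    - [0.005, 0.002, -0.002, 0.004, 0, 0, 0]
    - [0.005, 0.002, -0.002, 0.004, 0, 0, 0]
  grip_force: 30

```text
t: 30.25
tcp_pos: [0.4658, -0.3836, 0.046]
eef_rot: [[-1.0, 0.003, 0.0], [0.003, 1.0, -0.0], [-0.0, -0.0, -1.0]]
force: [-0.8, -0.8, 0.3]
finger_gap: 0.0143
gripper_force: 29.4
```

```bash
python3 pins.py w14|head -4
```

```text
[ 0.4658 -0.3836  0.0461]
[ 308  154   35   43 1187] [324.6748 175.7338] [ 0.4223 -0.3806  0.062 ]
[ 301  238   33   53 1346] [317.318  265.6568] [ 0.4662 -0.384   0.062 ]
[299 310  27  31 624] [312.3061 325.4663] [ 0.5003 -0.3866  0.062 ]
```

Call:
step_arm:
  targets:
    - [0.005, 0, 0, -0.03, 0, 0, 0]
    - [0.005, 0, 0, -0.06, 0, 0, 0]
    - [0.005, 0, 0, -0.09, 0, 0, 0]
    - [0.005, -0.01, 0.03, -0.1, 0, 0, 0]
    - [0.005, -0.04, 0.07, -0.1, 0, 0, 0]
    - [0.005, -0.065, 0.11, -0.1, 0, 0, 0]
    - [0.005, -0.085, 0.15, -0.1, 0, 0, 0]
    - [0.005, -0.105, 0.19, -0.1, 0, 0, 0]

```text
t: 31.15
tcp_pos: [0.5716, -0.1919, 0.1457]
eef_rot: [[-1.0, 0.003, -0.0], [0.003, 1.0, 0.0], [0.0, 0.0, -1.0]]
force: [1.0, -0.9, 0.4]
finger_gap: 0.0138
gripper_force: 30.2
```

Call:
step_arm:
  targets:
    - [0.005, -0.018, 0.04, 0, 0, 0, 0]
    - [0.005, -0.028, 0.065, 0.01, 0, 0, 0]
    - [0.005, -0.028, 0.065, 0.02, 0, 0, 0]
    - [0.005, -0.028, 0.065, 0.03, 0, 0, 0]
    - [0.005, -0.028, 0.065, 0.03, 0, 0, 0]
    - [0.005, -0.028, 0.065, 0.03, 0, 0, 0]
    - [0.005, -0.028, 0.065, 0.03, 0, 0, 0]
    - [0.005, -0.028, 0.065, 0.03, 0, 0, 0]

```text
t: 31.95
tcp_pos: [0.5995, -0.1296, 0.1165]
eef_rot: [[-1.0, 0.004, 0.001], [0.004, 1.0, -0.0], [-0.001, -0.0, -1.0]]
force: [-0.7, 0.4, -0.9]
finger_gap: 0.0137
gripper_force: 30.2
```

```bash
python3 -c "
from h import *
np.set_printoptions(precision=4,suppress=True)
c=cam('wrist'); save(c,'w15'); o=telemetry.get_obs(); t=np.array(o['tcp_pos']); print(t,o['finger_gap'])
print('pred shank tip/flange',pix(c,[t+[0,0,-.04],t+[0,0,-.006]]))
for y in (-.1285,-.0485,.032): print(pix(c,[.5988,y,.036]))
plan([.599,-.1285,.11],90)
im=cv2.resize(c['im']['color'][120:320,180:460,::-1],None,fx=2.8,fy=2.8); cv2.imwrite('pics/w15c.png',im)"
```

```text
[ 0.5995 -0.1294  0.1165] 0.013808769366844054
pred shank tip/flange [[318.1443 223.4324]
 [318.3256 245.4037]]
[[319.1602 204.3967]]
[[420.2527 204.0494]]
[[520.7208 203.683 ]]
shift [0.0005 0.0009 0.0065] turn [-0.      0.0011 -0.0035] j1,j6 [ 0.05 -1.63]
```

View pics/w15c.png

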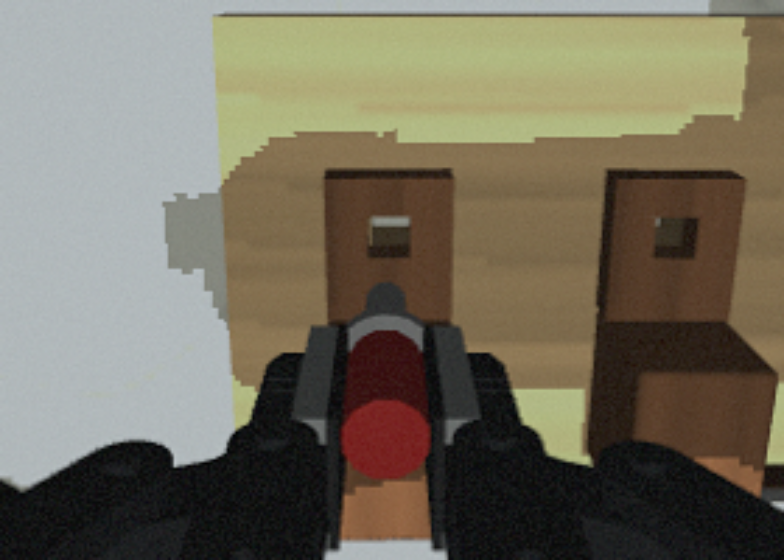

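Call:
step_arm:
  targets:
    - [0.005, 0.0005, 0.001, 0, 0, 0, -0.003]
    - [0.005, 0.0005, 0.001, 0.02, 0, 0, -0.003]
    - [0.005, 0.0005, 0.001, 0.035, 0, 0, -0.003]
    - [0.005, 0.0005, 0.001, 0.038, 0, 0, -0.003]
    - [0.005, 0.0005, 0.001, 0.042, 0, 0, -0.003]
    - [0.005, 0.0005, 0.001, 0.048, 0, 0, -0.003]
    - [0.005, 0.0005, 0.001, 0.054, 0, 0, -0.003]
    - [0.005, 0.0005, 0.001, 0.06, 0, 0, -0.003]

```text
t: 32.8
tcp_pos: [0.5991, -0.1278, 0.0559]
eef_rot: [[-1.0, -0.0, 0.001], [-0.0, 1.0, 0.0], [-0.001, 0.0, -1.0]]
force: [0.2, -0.1, -0.7]
finger_gap: 0.0136
gripper_force: 30.2
```

Call:
step_arm:
  targets:
    - [0.005, 0, 0, 0.006, 0, 0, 0]
    - [0.005, 0, 0, 0.011, 0, 0, 0]
    - [0.005, 0, 0, 0.014, 0, 0, 0]
    - [0.005, 0, 0, 0.0145, 0, 0, 0]
    - [0.04, 0, 0, 0.013, 0, 0, 0]
    - [0.04, 0, 0, 0.013, 0, 0, 0]
    - [0.04, 0, 0, -0.02, 0, 0, 0]
    - [0.04, 0, 0, -0.06, 0, 0, 0]

```text
t: 33.6
tcp_pos: [0.5975, -0.1278, 0.1146]
eef_rot: [[-1.0, -0.0, -0.005], [-0.0, 1.0, -0.0], [0.005, -0.0, -1.0]]
force: [1.5, 0.3, 0.1]
finger_gap: 0.0401
gripper_force: 0.0
```

Call:
step_arm:
  targets:
    - [0.05, 0.02, -0.03, -0.05, 0, 0, 0]
    - [0.05, 0.1, -0.24, -0.06, 0, 0, 0]
    - [0.05, 0.1, -0.24, -0.06, 0, 0, 0]
    - [0.05, 0.1, -0.24, -0.06, 0, 0, 0]
    - [0.05, 0.1, -0.24, -0.06, 0, 0, 0]
    - [0.05, 0.1, -0.24, -0.06, 0, 0, 0]
    - [0.05, 0.1, -0.24, -0.06, 0, 0, 0]
    - [0.05, 0.1, -0.24, -0.06, 0, 0, 0]

```text
t: 34.4
tcp_pos: [0.4985, -0.3684, 0.1756]
eef_rot: [[-1.0, 0.001, -0.0], [0.001, 1.0, 0.0], [0.0, 0.0, -1.0]]
force: [0.6, -0.3, 0.5]
finger_gap: 0.0498
gripper_force: 0.0
```

```bash
python3 pins.py w16; python3 -c "
from h import *
c=cam('wrist');print('expect pin r grip',pix(c,[[.599,-.1285,.068],[.599,-.1285,.054]]))
plan([.5095,-.387,.0465],90)"
```

```text
[ 0.4989 -0.3676  0.1756]
[294  96  18  18 258] [302.3178 104.7442] [ 0.4216 -0.3811  0.062 ]
[289 195  17  23 299] [297.2809 206.2709] [ 0.5096 -0.3869  0.062 ]
[287 237  16  26 312] [294.8109 250.2692] [ 0.5534 -0.3901  0.062 ]
[537 275  33  26 429] [553.2354 287.4662] [ 0.5952 -0.1326  0.062 ]
{'location': [302.4, 201.1], 'conf': 0.86}
{'location': [295.0, 245.3], 'conf': 0.84}
{'location': [301.5, 103.6], 'conf': 0.72}
{'location': [550.6, 285.3], 'conf': 0.62}
expect pin r grip [[559.45333031 294.1590738 ]
 [548.99106518 286.31261857]]
shift [-0.01   -0.0202  0.1292] turn [ 0.0003 -0.0001  0.0018] j1,j6 [-0.37 -1.2 ]
```

Call:
step_arm:
  targets:
    - [0.04, -0.011, -0.019, 0.03, 0, 0, 0.002]
    - [0.04, -0.011, -0.019, 0.07, 0, 0, 0.002]
    - [0.04, -0.011, -0.019, 0.1, 0, 0, 0.002]
    - [0.04, -0.011, -0.019, 0.12, 0, 0, 0.002]
    - [0.04, -0.011, -0.019, 0.127, 0, 0, 0.002]
    - [0.04, -0.011, -0.019, 0.1285, 0, 0, 0.002]
    - [0.04, -0.011, -0.019, 0.1285, 0, 0, 0.002]
    - [0.04, -0.011, -0.019, 0.1285, 0, 0, 0.002]

```text
t: 35.35
tcp_pos: [0.5111, -0.387, 0.049]
eef_rot: [[-1.0, 0.001, 0.003], [0.001, 1.0, -0.001], [-0.003, -0.001, -1.0]]
force: [0.4, 0.3, 0.3]
finger_gap: 0.04
gripper_force: 0.0
```

```bash
python3 pins.py w17|head -5; python3 -c "
from h import *
plan([.5096,-.387,.0465],90)"
```

```text
[ 0.5109 -0.3871  0.049 ]
[ 316   38   39   48 1419] [334.5779  60.3982] [ 0.4206 -0.3804  0.062 ]
[ 303  233   32   52 1290] [318.1318 259.6395] [ 0.5098 -0.387   0.062 ]
[299 304  27  37 761] [312.6689 322.8239] [ 0.5465 -0.3899  0.062 ]
{'location': [315.7, 316.9], 'conf': 0.94}
shift [0.0011 0.0001 0.0023] turn [-0.0011  0.0023 -0.0013] j1,j6 [-0.4  -1.18]
```

Call:
step_arm:
  targets:
    - [0.03, 0.001, 0, 0.002, 0, 0, 0]
    - [0.03, 0.001, 0, 0.002, 0, 0, 0]
    - [0.005, 0.001, 0, 0.002, 0, 0, 0]
    - [0.005, 0.001, 0, 0.002, 0, 0, 0]
    - [0.005, 0.001, 0, 0.002, 0, 0, 0]
    - [0.005, 0.001, 0, 0.002, 0, 0, 0]
    - [0.005, 0.001, 0, 0.002, 0, 0, 0]
    - [0.005, 0.001, 0, 0.002, 0, 0, 0]

```text
t: 36.25
tcp_pos: [0.509, -0.387, 0.0456]
eef_rot: [[-1.0, 0.002, 0.0], [0.002, 1.0, -0.0], [-0.0, -0.0, -1.0]]
force: [-1.3, -0.2, 2.3]
finger_gap: 0.0135
gripper_force: 29.4
```

Call:
step_arm:
  targets:
    - [0.005, 0, 0, -0.03, 0, 0, 0]
    - [0.005, 0, 0, -0.06, 0, 0, 0]
    - [0.005, 0, 0, -0.09, 0, 0, 0]
    - [0.005, 0, 0.03, -0.1, 0, 0, 0]
    - [0.005, -0.02, 0.07, -0.1, 0, 0, 0]
    - [0.005, -0.04, 0.12, -0.1, 0, 0, 0]
    - [0.005, -0.06, 0.165, -0.1, 0, 0, 0]
    - [0.005, -0.075, 0.21, -0.1, 0, 0, 0]

```text
t: 37.05
tcp_pos: [0.5847, -0.1756, 0.1452]
eef_rot: [[-1.0, 0.002, 0.0], [0.002, 1.0, 0.0], [-0.0, 0.0, -1.0]]
force: [1.1, 0.6, -0.0]
finger_gap: 0.0142
gripper_force: 29.8
```

Call:
step_arm:
  targets:
    - [0.005, -0.008, 0.04, 0, 0, 0, 0]
    - [0.005, -0.014, 0.08, 0, 0, 0, 0]
    - [0.005, -0.014, 0.115, 0, 0, 0, 0]
    - [0.005, -0.014, 0.128, 0, 0, 0, 0]
    - [0.005, -0.014, 0.128, 0.02, 0, 0, 0]
    - [0.005, -0.014, 0.128, 0.03, 0, 0, 0]
    - [0.005, -0.014, 0.128, 0.03, 0, 0, 0]
    - [0.005, -0.014, 0.128, 0.03, 0, 0, 0]

```text
t: 37.85
tcp_pos: [0.5984, -0.0503, 0.1153]
eef_rot: [[-1.0, 0.002, -0.0], [0.002, 1.0, -0.0], [0.0, -0.0, -1.0]]
force: [0.3, 0.8, -0.6]
finger_gap: 0.0141
gripper_force: 29.9
```

```bash
cat > chk.py <<'E'
from h import *
import sys
np.set_printoptions(precision=4,suppress=True)
y=float(sys.argv[2]); c=cam('wrist'); save(c,sys.argv[1]); o=telemetry.get_obs(); t=np.array(o['tcp_pos']); print(t,o['finger_gap'])
try: print('hole',hole(c,[.5988,y,.036],12))
except Exception as e: print(e)
q=pix(c,[.5988,y,.036])[0]; print('pred',q, 'tip pred',pix(c,t+[0,0,-.04]))
h=cv2.cvtColor(c['im']['color'],cv2.COLOR_RGB2HSV); m=(((h[...,0]<8)|(h[...,0]>172))&(h[...,1]>140)&(h[...,2]>30)).astype(np.uint8)
n,l,s,ce=cv2.connectedComponentsWithStats(m)
for i in range(1,n):
    if s[i,4]>100: print('red',s[i],ce[i])
E
python3 chk.py w18 -.0485; python3 -c "
from h import *
plan([.599,-.0485,.1165],90)"
```

```text
[ 0.5987 -0.0502  0.1159] 0.01429650836833366
hole (array([ 0.5961, -0.0485,  0.036 ]), array([320.0556, 203.1111]), array([ 5,  9, 16,  2, 18], dtype=int32))
pred [320.0702 206.3585] tip pred [[317.9824 224.3305]]
red [194 201  31  30 629] [209.0763 215.4769]
red [ 608  227   32   48 1117] [626.5255 249.5228]
red [ 301  240   33   54 1420] [317.2951 267.1106]
shift [-0.0003  0.0017 -0.0006] turn [-0.0002  0.0007 -0.0024] j1,j6 [ 0.19 -1.76]
```

Call:
step_arm:
  targets:
    - [0.005, 0, 0.0017, 0, 0, 0, -0.002]
    - [0.005, 0, 0.0017, 0.02, 0, 0, -0.002]
    - [0.005, 0, 0.0017, 0.034, 0, 0, -0.002]
    - [0.005, 0, 0.0017, 0.038, 0, 0, -0.002]
    - [0.005, 0, 0.0017, 0.042, 0, 0, -0.002]
    - [0.005, 0, 0.0017, 0.048, 0, 0, -0.002]
    - [0.005, 0, 0.0017, 0.054, 0, 0, -0.002]
    - [0.005, 0, 0.0017, 0.06, 0, 0, -0.002]

```text
t: 38.7
tcp_pos: [0.5986, -0.0477, 0.0553]
eef_rot: [[-1.0, -0.0, 0.001], [-0.0, 1.0, 0.0], [-0.001, 0.0, -1.0]]
force: [-0.0, -0.1, 0.2]
finger_gap: 0.0141
gripper_force: 29.9
```

Going in freely. I'll seat it, release, and go back for the third pin.

Call:
step_arm:
  targets:
    - [0.005, 0, 0, 0.006, 0, 0, 0]
    - [0.005, 0, 0, 0.011, 0, 0, 0]
    - [0.005, 0, 0, 0.0135, 0, 0, 0]
    - [0.005, 0, 0, 0.014, 0, 0, 0]
    - [0.04, 0, 0, 0.0125, 0, 0, 0]
    - [0.04, 0, 0, 0.0125, 0, 0, 0]
    - [0.04, 0, 0, -0.02, 0, 0, 0]
    - [0.04, 0, 0, -0.06, 0, 0, 0]

```text
t: 39.5
tcp_pos: [0.597, -0.048, 0.1143]
eef_rot: [[-1.0, -0.0, -0.005], [-0.0, 1.0, -0.001], [0.005, -0.001, -1.0]]
force: [0.2, -0.3, 0.5]
finger_gap: 0.0402
gripper_force: 0.0
```

Call:
step_arm:
  targets:
    - [0.05, 0.02, -0.03, -0.05, 0, 0, 0]
    - [0.05, 0.165, -0.31, -0.06, 0, 0, 0]
    - [0.05, 0.165, -0.31, -0.06, 0, 0, 0]
    - [0.05, 0.165, -0.31, -0.06, 0, 0, 0]
    - [0.05, 0.165, -0.31, -0.06, 0, 0, 0]
    - [0.05, 0.165, -0.31, -0.06, 0, 0, 0]
    - [0.05, 0.165, -0.31, -0.06, 0, 0, 0]
    - [0.05, 0.165, -0.31, -0.06, 0, 0, 0]

```text
t: 40.3
tcp_pos: [0.4316, -0.3607, 0.1759]
eef_rot: [[-1.0, 0.003, 0.001], [0.003, 1.0, -0.001], [-0.001, -0.001, -1.0]]
force: [-0.1, 0.3, 0.2]
finger_gap: 0.0502
gripper_force: 0.0
```

```bash
python3 pins.py w19; python3 -c "
from h import *
plan([.422,-.3808,.0485],90)"
```

```text
[ 0.431  -0.362   0.1759]
[ 333    0   83   23 1028] [376.7802   8.7412] [ 0.2843 -0.3152  0.062 ]
[287 173  17  22 285] [295.1509 183.9193] [ 0.422  -0.3809  0.062 ]
[282 296  15  28 322] [289.1988 309.587 ] [ 0.5527 -0.39    0.062 ]
[587 327  35  27 419] [604.3126 340.3007] [ 0.5945 -0.0537  0.062 ]
{'location': [289.1, 306.3], 'conf': 0.8}
{'location': [292.3, 178.4], 'conf': 0.71}
{'location': [600.4, 332.8], 'conf': 0.59}
shift [ 0.01   -0.0205  0.1272] turn [-0.0005  0.0007 -0.0042] j1,j6 [-0.41 -1.17]
```

Call:
step_arm:
  targets:
    - [0.04, 0.01, -0.0195, 0.03, 0, 0, 0]
    - [0.04, 0.01, -0.0195, 0.07, 0, 0, 0]
    - [0.04, 0.01, -0.0195, 0.1, 0, 0, 0]
    - [0.04, 0.01, -0.0195, 0.12, 0, 0, 0]
    - [0.04, 0.01, -0.0195, 0.126, 0, 0, 0]
    - [0.04, 0.01, -0.0195, 0.127, 0, 0, 0]
    - [0.04, 0.01, -0.0195, 0.127, 0, 0, 0]
    - [0.04, 0.01, -0.0195, 0.127, 0, 0, 0]

```text
t: 41.2
tcp_pos: [0.4245, -0.3776, 0.0499]
eef_rot: [[-1.0, -0.001, 0.003], [-0.001, 1.0, -0.001], [-0.003, -0.001, -1.0]]
force: [-0.2, -0.2, 1.5]
finger_gap: 0.0401
gripper_force: 0.0
```

```bash
python3 pins.py w20|head -5; python3 -c "
from h import *
plan([.422,-.381,.0465],90)"
```

```text
[ 0.4244 -0.3776  0.0498]
[ 296  230   32   51 1261] [311.6638 256.5638] [ 0.422  -0.3807  0.062 ]
{'location': [311.4, 248.5], 'conf': 0.6}
shift [ 0.0022 -0.0034  0.0031] turn [-0.0011  0.0022  0.0006] j1,j6 [-0.44 -1.13]
```

Call:
step_arm:
  targets:
    - [0.03, 0.002, -0.003, 0.003, 0, 0, 0]
    - [0.03, 0.002, -0.003, 0.003, 0, 0, 0]
    - [0.03, 0.002, -0.003, 0.003, 0, 0, 0]
    - [0.005, 0.002, -0.003, 0.003, 0, 0, 0]
    - [0.005, 0.002, -0.003, 0.003, 0, 0, 0]
    - [0.005, 0.002, -0.003, 0.003, 0, 0, 0]
    - [0.005, 0.002, -0.003, 0.003, 0, 0, 0]
    - [0.005, 0.002, -0.003, 0.003, 0, 0, 0]

```text
t: 42.1
tcp_pos: [0.4216, -0.3804, 0.0455]
eef_rot: [[-1.0, -0.0, 0.0], [-0.0, 1.0, -0.0], [-0.0, -0.0, -1.0]]
force: [-0.5, -1.0, 0.9]
finger_gap: 0.0138
gripper_force: 29.3
```

Call:
step_arm:
  targets:
    - [0.005, 0, 0, -0.03, 0, 0, 0]
    - [0.005, 0, 0, -0.06, 0, 0, 0]
    - [0.005, 0, 0, -0.09, 0, 0, 0]
    - [0.005, 0, 0.03, -0.1, 0, 0, 0]
    - [0.005, -0.02, 0.07, -0.1, 0, 0, 0]
    - [0.005, -0.04, 0.115, -0.1, 0, 0, 0]
    - [0.005, -0.06, 0.16, -0.1, 0, 0, 0]
    - [0.005, -0.08, 0.205, -0.1, 0, 0, 0]

```text
t: 42.9
tcp_pos: [0.5017, -0.1734, 0.1454]
eef_rot: [[-1.0, 0.0, 0.0], [0.0, 1.0, 0.0], [-0.0, 0.0, -1.0]]
force: [1.2, -0.5, -0.8]
finger_gap: 0.0136
gripper_force: 30.2
```

Call:
step_arm:
  targets:
    - [0.005, -0.02, 0.045, 0, 0, 0, 0]
    - [0.005, -0.04, 0.09, 0, 0, 0, 0]
    - [0.005, -0.06, 0.135, 0, 0, 0, 0]
    - [0.005, -0.08, 0.18, 0, 0, 0, 0]
    - [0.005, -0.096, 0.207, 0, 0, 0, 0]
    - [0.005, -0.096, 0.207, 0.02, 0, 0, 0]
    - [0.005, -0.096, 0.207, 0.03, 0, 0, 0]
    - [0.005, -0.096, 0.207, 0.03, 0, 0, 0]

```text
t: 43.7
tcp_pos: [0.5955, 0.0312, 0.1132]
eef_rot: [[-1.0, 0.0, -0.005], [0.0, 1.0, -0.001], [0.005, -0.001, -1.0]]
force: [0.0, -0.1, -0.7]
finger_gap: 0.0139
gripper_force: 30.2
```

```bash
python3 chk.py w21 .032; python3 -c "
from h import *
plan([.599,.032,.1165],90)"
```

```text
[0.5964 0.031  0.1145] 0.014346811189687517
hole (array([0.6032, 0.0323, 0.036 ]), array([319.2614, 216.4205]), array([ 5, 12, 15,  9, 88], dtype=int32))
pred [318.8911 211.1418] tip pred [[317.5812 225.7871]]
red [ 75 205  46  30 833] [ 96.9964 219.5834]
red [191 205  33  32 644] [206.6366 220.646 ]
red [ 461  234   58   51 2297] [489.4327 259.3596]
red [ 301  239   33   54 1435] [317.2495 266.5679]
shift [-0.0026  0.001  -0.002 ] turn [-0.0009 -0.0026 -0.0002] j1,j6 [ 0.32 -1.89]
```

Call:
step_arm:
  targets:
    - [0.005, -0.001, 0.001, 0, 0, 0, 0]
    - [0.005, -0.001, 0.001, 0, 0, 0, 0]
    - [0.005, -0.001, 0.001, 0, 0, 0, 0]
    - [0.005, -0.001, 0.001, 0, 0, 0, 0]
    - [0.005, -0.001, 0.001, 0, 0, 0, 0]
    - [0.005, -0.001, 0.001, 0, 0, 0, 0]
    - [0.005, -0.001, 0.001, 0.0, 0, 0, 0]
    - [0.005, -0.001, 0.001, 0.0, 0, 0, 0]

```text
t: 44.55
tcp_pos: [0.5983, 0.0327, 0.1154]
eef_rot: [[-1.0, -0.0, -0.0], [-0.0, 1.0, 0.0], [0.0, 0.0, -1.0]]
force: [0.2, -0.0, 0.0]
finger_gap: 0.0139
gripper_force: 30.2
```

```bash
python3 -c "
from h import *
plan([.599,.032,.042],90)
c=cam('wrist');print(hole(c,[.5988,.032,.036],12),pix(c,[.5988,.032,.036]))"
```

```text
shift [-0.0007 -0.0007  0.0734] turn [ 0.     -0.      0.0004] j1,j6 [ 0.32 -1.89]
(array([0.60297135, 0.03207513, 0.036     ]), array([316.93406593, 211.41758242]), array([ 4, 13, 16,  8, 91], dtype=int32)) [[316.84075397 206.38601956]]
```

Call:
step_arm:
  targets:
    - [0.005, -0.001, -0.0005, 0.01, 0, 0, 0]
    - [0.005, -0.001, -0.0005, 0.025, 0, 0, 0]
    - [0.005, -0.001, -0.0005, 0.034, 0, 0, 0]
    - [0.005, -0.001, -0.0005, 0.038, 0, 0, 0]
    - [0.005, -0.001, -0.0005, 0.042, 0, 0, 0]
    - [0.005, -0.001, -0.0005, 0.048, 0, 0, 0]
    - [0.005, -0.001, -0.0005, 0.054, 0, 0, 0]
    - [0.005, -0.001, -0.0005, 0.06, 0, 0, 0]

```text
t: 45.4
tcp_pos: [0.5994, 0.0323, 0.0551]
eef_rot: [[-1.0, -0.0, 0.0], [-0.0, 1.0, 0.0], [-0.0, 0.0, -1.0]]
force: [0.7, -0.1, -0.6]
finger_gap: 0.0137
gripper_force: 30.2
```

Call:
step_arm:
  targets:
    - [0.005, 0, 0, 0.006, 0, 0, 0]
    - [0.005, 0, 0, 0.011, 0, 0, 0]
    - [0.005, 0, 0, 0.0135, 0, 0, 0]
    - [0.005, 0, 0, 0.014, 0, 0, 0]
    - [0.04, 0, 0, 0.0125, 0, 0, 0]
    - [0.04, 0, 0, 0.0125, 0, 0, 0]
    - [0.04, 0, 0, -0.02, 0, 0, 0]
    - [0.04, 0, 0, -0.06, 0, 0, 0]

```text
t: 46.2
tcp_pos: [0.598, 0.0318, 0.1143]
eef_rot: [[-1.0, -0.0, -0.005], [-0.0, 1.0, -0.001], [0.005, -0.001, -1.0]]
force: [-0.0, -0.5, -0.2]
finger_gap: 0.0399
gripper_force: 0.0
```

Call:
step_arm:
  targets:
    - [0.02, 0.04, -0.02, -0.05, 0, 0, 0]
    - [0.0, 0.07, -0.04, -0.09, 0, 0, 0]
    - [0.0, 0.07, -0.04, -0.09, 0, 0, 0]
    - [0.0, 0.07, -0.04, -0.09, 0, 0, 0]
    - [0.0, 0.07, -0.04, -0.09, 0, 0, 0]
    - [0.0, 0.07, -0.04, -0.09, 0, 0, 0]
    - [0.0, 0.07, -0.04, -0.09, 0, 0, 0]
    - [0.0, 0.07, -0.04, -0.09, 0, 0, 0]

```text
t: 47.0
tcp_pos: [0.5294, -0.0076, 0.2042]
eef_rot: [[-1.0, -0.001, -0.002], [-0.001, 1.0, -0.001], [0.002, -0.001, -1.0]]
force: [0.0, -0.3, 0.1]
finger_gap: -0.0001
gripper_force: 0.0
```

```bash
python3 -c "
from h import *
np.set_printoptions(precision=4,suppress=True)
c=cam('wrist'); save(c,'w22'); print(telemetry.get_obs()['tcp_pos'])
for y in(-.1285,-.0485,.032): print(pix(c,[[.599,y,.068],[.599,y,.04]]).ravel())
for th in (-50,-40,-30,-20):
    a=np.radians(th); print(th,pix(c,[.634-.01+.08*np.sin(a),-.048+.165,.046+.08*np.cos(a)]))
print(models.spot_in('wrist','cam_tip'))
cv2.imwrite('pics/w22c.png',cv2.resize(c['im']['color'][80:330,160:560,::-1],None,fx=2,fy=2))"
```

```text
[ 0.5294 -0.0076  0.2044]
[201.2589 253.7017 210.5374 242.5562]
[278.1741 253.9207 281.3227 242.7235]
[355.8711 254.0063 352.7851 242.8014]
-50 [[454.6468 232.2014]]
-40 [[458.1127 246.7661]]
-30 [[460.5087 262.6823]]
-20 [[461.6398 279.098 ]]
[{'location': [458.5, 278.7], 'conf': 0.86}, {'location': [363.7, 245.3], 'conf': 0.73}]
```

View pics/w22c.png

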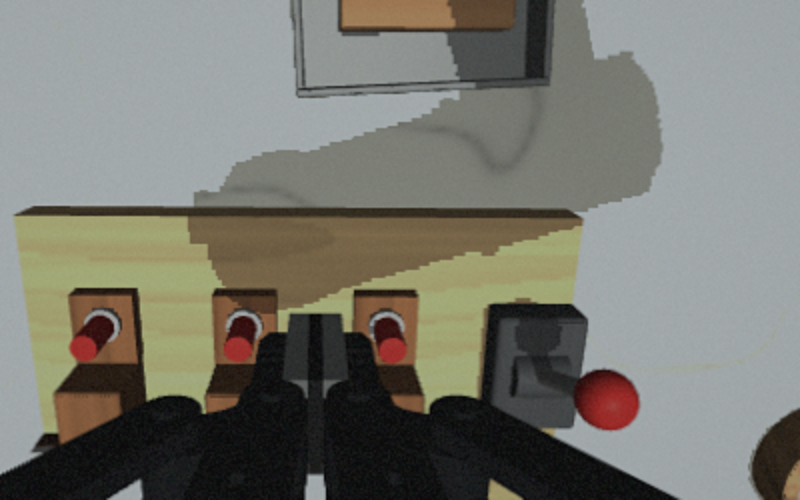

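All three pins sit at their predicted grip tops (202,254), (279,255) and (356,255), so the flanges are down. The cam ball at (463,280) is about 20° before upright, so I'll push it over next.

Call:
step_arm:
  targets:
    - [0.0, -0.005, 0.045, 0, 0, 0, 0]
    - [0.0, -0.01, 0.09, 0, 0, 0, 0]
    - [0.0, -0.01, 0.126, 0.0, 0, 0, 0]
    - [0.0, -0.01, 0.126, 0.03, 0, 0, 0]
    - [0.0, -0.01, 0.126, 0.07, 0, 0, 0]
    - [0.0, -0.01, 0.126, 0.098, 0, 0, 0]
    - [0.0, -0.01, 0.126, 0.098, 0, 0, 0]
    - [0.0, -0.01, 0.126, 0.098, 0, 0, 0]

```text
t: 47.9
tcp_pos: [0.5398, 0.1183, 0.1077]
eef_rot: [[-1.0, -0.001, 0.0], [-0.001, 1.0, -0.001], [-0.0, -0.001, -1.0]]
force: [0.2, 0.6, 1.4]
finger_gap: -0.0
gripper_force: 0.0
```

Call:
step_arm:
  targets:
    - [0.0, -0.012, 0, 0, 0, 0, 0]
    - [0.0, -0.024, 0, 0, 0, 0, 0]
    - [0.0, -0.034, 0, 0, 0, 0, 0]
    - [0.0, -0.042, 0, 0, 0, 0, 0]
    - [0.0, -0.05, 0, 0, 0, 0, 0]
    - [0.0, -0.058, 0, 0, 0, 0, 0]
    - [0.0, -0.066, 0, 0, 0, 0, 0]
    - [0.0, -0.074, 0, 0, 0, 0, 0]

```text
t: 48.7
tcp_pos: [0.6139, 0.1182, 0.1073]
eef_rot: [[-1.0, -0.0, -0.0], [-0.0, 1.0, -0.0], [0.0, -0.0, -1.0]]
force: [0.0, -0.9, 0.4]
finger_gap: 0.0002
gripper_force: 0.4
```

```bash
cat > camc.py <<'E'
from h import *
np.set_printoptions(precision=4,suppress=True)
o=telemetry.get_obs(); print(o['force'],o['tcp_pos'])
for n in('scene','top','wrist'):
    c=cam(n); r=[q['location'] for q in models.spot_in(n,'cam_tip')[:2]]
    T=np.radians(np.arange(-60,61)); P=np.c_[.624+.08*np.sin(T),T*0+.118,.046+.08*np.cos(T)]; Q=pix(c,P)
    for l in r:
        d=np.hypot(*(Q-l).T); print(n,l,'angle',np.degrees(T[d.argmin()]),'off',d.min())
E
python3 camc.py
```

```text
[ 0.0228 -0.85    0.4117] [0.6139 0.1182 0.1073]
scene [370.3, 228.7] angle 8.0 off 1.6657548862374603
top [325.7, 166.1] angle -4.0 off 45.09973750046627
wrist [1.3, 192.1] angle -33.0 off 316.2699686070824
wrist [317.6, 327.3] angle 19.0 off 0.5274782125691215
```

Call:
step_arm:
  targets:
    - [0.0, -0.004, 0, 0, 0, 0, 0]
    - [0.0, -0.008, 0, 0, 0, 0, 0]
    - [0.0, -0.012, 0, 0, 0, 0, 0]
    - [0.0, -0.015, 0, 0, 0, 0, 0]
    - [0.0, -0.018, 0, 0, 0, 0, 0]
    - [0.0, -0.021, 0, 0, 0, 0, 0]
    - [0.0, -0.024, 0, 0, 0, 0, 0]
    - [0.0, -0.026, 0, 0, 0, 0, 0]

```text
t: 49.8
tcp_pos: [0.6387, 0.1181, 0.1072]
eef_rot: [[-1.0, -0.0, -0.002], [-0.0, 1.0, -0.0], [0.002, -0.0, -1.0]]
force: [-5.4, 2.0, 2.1]
finger_gap: 0.0001
gripper_force: 2.6
```

```bash
python3 camc.py
```

```text
[-5.3855  2.0007  2.083 ] [0.6387 0.1181 0.1072]
scene [369.0, 239.7] angle 28.0 off 1.190094138098943
scene [319.4, 262.7] angle 59.99999999999999 off 52.20608973947631
wrist [314.6, 223.5] angle -5.0 off 3.3520261082106284
```

Call:
step_arm:
  targets:
    - [0.0, -0.002, 0, 0, 0, 0, 0]
    - [0.0, -0.004, 0, 0, 0, 0, 0]
    - [0.0, -0.005, 0, 0, 0, 0, 0]
    - [0.0, -0.006, 0, 0, 0, 0, 0]
    - [0.0, -0.007, 0, 0, 0, 0, 0]
    - [0.0, -0.008, 0, 0, 0, 0, 0]
    - [0.0, -0.008, 0, 0, 0, 0, 0]
    - [0.0, -0.008, 0, 0, 0, 0, 0]

```text
t: 50.9
tcp_pos: [0.6393, 0.1179, 0.107]
eef_rot: [[-1.0, 0.0, -0.018], [0.0, 1.0, -0.003], [0.018, -0.003, -1.0]]
force: [-21.8, 3.9, 12.1]
finger_gap: -0.0001
gripper_force: 11.3
```

```bash
python3 camc.py
```

```text
[-21.8489   3.8855  12.0854] [0.6393 0.1179 0.107 ]
scene [374.0, 238.0] angle 26.0 off 3.9718555245702425
wrist [315.5, 225.0] angle -4.0 off 2.7861255133084217
```

Hard stop reached (22 N with no movement). I'll back off and check everything.

Call:
step_arm:
  targets:
    - [0.0, 0.01, 0, 0, 0, 0, 0]
    - [0.0, 0.04, 0, 0, 0, 0, 0]
    - [0.0, 0.08, 0, 0, 0, 0, 0]
    - [0.0, 0.1, 0, -0.05, 0, 0, 0]
    - [0.0, 0.13, 0, -0.1, 0, 0, 0]
    - [0.0, 0.16, 0, -0.12, 0, 0, 0]
    - [0.0, 0.16, 0, -0.12, 0, 0, 0]
    - [0.0, 0.16, 0, -0.12, 0, 0, 0]

```text
t: 52.0
tcp_pos: [0.4882, 0.1188, 0.2294]
eef_rot: [[-1.0, -0.001, 0.006], [-0.001, 1.0, 0.003], [-0.006, 0.003, -1.0]]
force: [0.7, -0.5, -0.6]
finger_gap: 0.0001
gripper_force: 0.0
```

```bash
python3 camc.py; python3 -c "
from h import *
c=cam('scene')
a=cv2.resize(c['im']['color'][180:310,210:410,::-1],None,fx=3.6,fy=3.6,interpolation=cv2.INTER_CUBIC); cv2.imwrite('pics/end.png',a)"
```

```text
[ 0.7276 -0.4577 -0.6395] [0.4882 0.1188 0.2294]
scene [369.5, 239.9] angle 28.0 off 0.7557373582223779
top [281.3, 156.9] angle 16.0 off 0.39316110811798866
wrist [317.5, 328.0] angle -3.0000000000000004 off 0.4145814000690391
```

View pics/end.png

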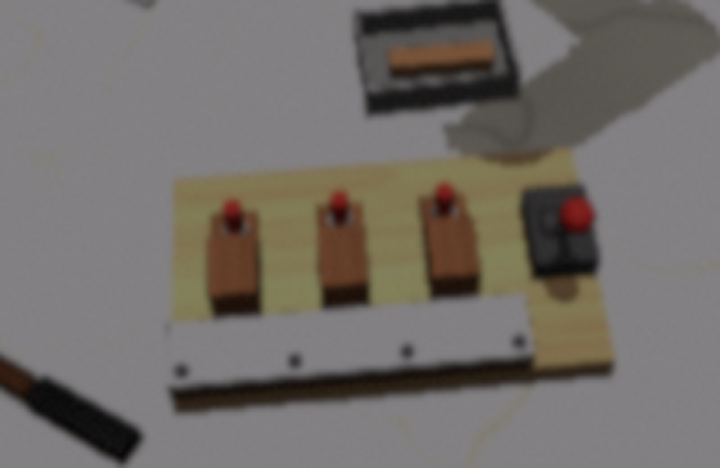

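The final view shows three pinned blocks, the offcut in the tray and the lever over. The top-camera angle disagrees, so I'll check it by colour before handing in.

```bash
python3 - <<'E'
from h import *
for n in('scene','top'):
    c=cam(n); h=cv2.cvtColor(c['im']['color'],cv2.COLOR_RGB2HSV)
    m=(((h[...,0]<8)|(h[...,0]>172))&(h[...,1]>140)&(h[...,2]>40)).astype(np.uint8); T=np.radians(np.arange(-40,41.)); Q=pix(c,np.c_[.624+.08*np.sin(T),T*0+.118,.046+.08*np.cos(T)])
    k,l,s,ce=cv2.connectedComponentsWithStats(m)
    for i in range(1,k):
        d=np.hypot(*(Q-ce[i]).T)
        if s[i,4]>8 and d.min()<8: print(n,s[i],ce[i],np.degrees(T[d.argmin()]),d.min())
E
```

```text
scene [366 235   8  10  66] [369.5        239.36363636] 27.0 0.7068399811912256
top [278 149   8   7  43] [281.27906977 151.95348837] 29.000000000000004 0.039717226027353135
```

Both cameras now agree on 27–29°, which matches the stop. Handing in.

```bash
python3 -c "
from bench import order
print(order.close_job())"
```

```text
the job is handed in; nothing more can be done
None
```

I handed the job in at about 52 s: the offcut is in the tray, all three blocks are home and pinned to the flange, and the red cam lever was then swung over to its stop; the judge returned no verdict.

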